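# Load the spray washer and scrap the broken links

## Robot

A 6-joint arm with a two-finger parallel gripper is mounted at the origin on the work surface. World frame = base frame: x ahead of the robot, y to its left, z up, the work surface at z = 0. Lengths are in mm, angles in degrees, forces in N, time in s.
With the tool pointing down it reaches from about 350 to 850 mm from the base axis. Payload 8.1 kg.
Tool frame: the origin (TCP) lies midway between the tips of the shut fingers; the grasp point (between the pads) lies 19 mm behind it; z points along the fingers, y is the direction in which the jaws open and shut (so a half turn about z gives the same grasp; the last joint's range is limited). The gripper opens to 85 mm and grips with 20 to 120 N. Pads are 22 mm wide; open, the fingers measure 114 mm over their backs; the gripper's body (76 mm by 85 mm) begins 54 mm behind the grasp point. The pads swing forward as they close: fully open they stand 13 mm farther back than shut.
Start: joints at [66.268, 7.471, 85.268, -0, 87.261, -4.893], TCP at [193.723, 567.87, 231.292] pointing down, gripper open.
Joint ranges: [-169.43, 169.43], [-51.17, 129.36], [1.28, 143.12], [-76.62, 256.62], [0, 156.53], [-152.29, 152.29]. Speed limits (degrees/s): [136.94, 136.94, 159.86, 180, 180, 180].

## Interface

Orientations are given as [roll, pitch, yaw] about the fixed x, y, z axes, in that order (R = Rz(yaw) Ry(pitch) Rx(roll)).
In Python, from bench import r gives the robot as it stands.
- The arm moves only by the shell command python3 -m jog 'ROWS' [FORCE]. ROWS is JSON, a list of rows, each a list of 5 numbers: the shift along the tool's x, y, z in m, then the turn about the tool's z in rad, then the opening, from 0 (shut) to 1 (fully open). A call has 1 to 20 rows; each row is the pose to reach, as a shift and turn from the pose measured when the call began, along the tool's axes at that moment; what a row does not reach only later rows make up. A row lasts 1/10 s, in which the tool goes at most 50 mm and 8.59 degrees, less where a joint would pass 70% of its speed; a pose out of reach is approached as far as the arm can. A call with a gripper value outside its range is refused whole. The fingers move at their own pace and stop on an object; FORCE is the grip in N (left out, the last holds). Time passes only in rows, so rows that repeat a pose let the fingers close. It gives the time, the measured TCP pose, the force and the opening at its end, in the units of the state.
- r.sense(): the state, without advancing time (a new reading comes with each control period).
- r.snapshot(name): name is "side" or "top"; returns a dict with "pixels" (480x640x3 uint8, red, green, blue), "K" (3x3 intrinsics, pixels), "R" (3x3) and "t" (3): a world point X has camera coordinates R X + t. Camera axes: x right, y down, z forward; pixel columns grow to the right and rows downward; lengths in mm; the calibration is good to about 2 mm. A picture is of the moment at which its call begins. There is no depth.
- r.hand_in(): hands the job in, once; it reports no verdict.
The state is a dict: "time": time; "joint_pos": joint angles; "qd": joint speeds; "joint_efforts": joint torques, N m; "tool_pos": TCP position; "tcp_rot": TCP orientation; "ft_force": force on the tool from outside, world axes, zero at the start; "wrist_torque": the same for the moment, N m; "finger_gap": finger opening in mm.
Only numpy, scipy, OpenCV 4.12 (cv2) and the standard library are available. Lean on these libraries where they do the work, as an engineer would, in place of code of your own. Each camera call takes 0.05 s, during which the arm holds its last target.

## Task

Get the washer ready to run: pull its tray carriage out along the rail until it clicks at the loading stop, lay every sound steel link flat in the tray with none on top of another, and only then push the carriage into the cabinet until it clicks fully home. The snapped and bent links are scrap: at any time in the job, post each one through the sprung flap in the top of the green scrap box, so that it lies inside and the flap has sprung shut again. Leave everything else on the bench where it is.

Things in the scene. Friction and masses are not known exactly. Their poses are not given: they have to be found in the camera images.
- carriage (a joint): Travel of the washer's tray carriage on its rail, m: 0 = at the loading stop, 0.230 = fully home in the cabinet; starts between; grows towards the washer's -y. At each stop a spring ball clicks into a notch and centres it if within 3 mm (about 5 N to push in or out); elsewhere it slides with about 1 N of friction and stays where left. Solid end stops 3 mm beyond both.
- tray (a point): Centre of the tray floor's upper face, 38 mm above the bench, on the carriage; z up, y out of the cabinet towards the handle. Inside 200 mm (x) by 150 mm (y), rim 14 mm high, 3 mm thick. An end plate 236 mm wide stands 80 mm out (+y) from this point, its top 116 mm above the bench; it closes the cabinet's mouth when home.
- handle (a point): Middle of the carriage's bow handle, used to pull and push it: a level round bar, 12 mm diameter, 124 mm long along the tray's x, 145 mm above the bench, 70 mm out from the end plate (150 mm from the tray's centre along its y). Free all round; can be pinched from above across the bar.
- washer: Grey spray-wash cabinet with rail, fixed; origin on the bench under the tray's centre at the loading stop, z up, y out of the cabinet along the rail. Chamber 282 mm wide (x), from y -147 to -382 mm, clear lid 153 mm above the bench (its handle to 174 mm); behind it a control tower 260 mm high (hose and cap to 302 mm) to y -502 mm.
- slot (a point): Centre of the slot in the top of the green scrap box (fixed), at the height of the top, 180 mm above the bench; z up, x along the slot. Slot 176 mm (x) by 104 mm (y), filled by the sprung flap. Box 240 mm (x) by 160 mm (y), 4 mm walls and top, hollow.
- flap (a joint): Sprung flap, rad: 0 = shut, level with the box top; hinged along the slot's +y side (51 mm from the slot's centre), reaching 99 mm, swings down into the box to 1.35. It stays shut under a laid-on link and always springs shut: 7 N to push at the middle when shut, 11 N well open. With link and fingertips pushed 35 to 45 mm below the box top it is open enough for the link to drop in.
- bin (a point): Centre of the floor inside the scrap box, 4 mm above the bench, axes as the slot's; inside 232 mm (x) by 152 mm (y).
- link1_c (a point): Centre (half-way up) of a sound steel link bar lying flat on the bench: straight, 124 mm long, 12 mm thick, with a round eye of 32 mm diameter at both ends and a bar 24 mm wide between; x along its length, z up. 0.24 to 0.36 kg. May be absent.
- link2_c (a point): Centre (half-way up) of a sound steel link bar lying flat on the bench: straight, 124 mm long, 12 mm thick, with a round eye of 32 mm diameter at both ends and a bar 24 mm wide between; x along its length, z up. 0.24 to 0.36 kg. May be absent.
- link3_c (a point): Centre (half-way up) of a sound steel link bar lying flat on the bench: straight, 124 mm long, 12 mm thick, with a round eye of 32 mm diameter at both ends and a bar 24 mm wide between; x along its length, z up. 0.24 to 0.36 kg. May be absent.
- stub1_c (a point): Centre (half-way up, half-way along) of a snapped link, scrap: a stub 70 mm long, 12 mm thick, a round eye of 32 mm diameter at its -x end and a bar 24 mm wide with a torn +x end; x along its length, z up. 0.13 to 0.21 kg. May be absent.
- stub2_c (a point): Centre (half-way up, half-way along) of a snapped link, scrap: a stub 88 mm long, 12 mm thick, a round eye of 32 mm diameter at its -x end and a bar 24 mm wide with a torn +x end; x along its length, z up. 0.13 to 0.21 kg. May be absent.
- bent1_c (a point): Middle of a bent link (scrap) at the bend, half-way up: 12 mm thick, bar 24 mm wide, a 32 mm eye at both ends, both halves turned 0.38 rad towards its -y: a wide V about 117 mm long, 50 mm across; x parallel to the line through its eyes, z up. Can be gripped across y at the bend (31 mm wide there). 0.24 to 0.36 kg. May be absent.
- bolt_tin: Shallow round tin of bolts, 67 mm across, 31 mm high, origin under its centre. A bystander, to be left where it is.
- wrench_socket: Spanner socket standing upright, 30 mm across, 32 mm high, origin under its centre. A bystander, to be left where it is.
- oil_can: Small copper oiler, 92 mm across, spout to 185 mm, origin under its centre. A bystander, to be left where it is.
- ring_spanner: Spanner lying flat, 180 mm long, x along it, origin under its middle. A bystander, to be left where it is.
- torch: Yellow torch lying flat, 160 mm long, 52 mm across, x along it, origin under its middle. A bystander, to be left where it is.
Not all that is in view belongs to the job. What is shaped like the part that bears link1_c but red is not meant.

How it is judged (in metres and radians):
On the way, in this order (a step that is already met when the one before it is completed fails the run):
1. the carriage is at the loading stop (value of joint carriage between -0.006 and 0.007 m), for 0.2 s.
2. every sound link lies flat in the tray, let go, with the carriage still at the loading stop (all of step 1 and x of link1_c in the frame of tray between -0.1 and 0.1 m and y of link1_c in the frame of tray between -0.076 and 0.076 m and z of link1_c in the frame of tray between -0.002 and 0.011 m and angle between each of link1_c, link2_c, link3_c's own z axis and vertical below 0.12 rad and contact force between the fingers and link1 below 0.2 N and x of link2_c in the frame of tray between -0.1 and 0.1 m and y of link2_c in the frame of tray between -0.076 and 0.076 m and z of link2_c in the frame of tray between -0.002 and 0.011 m and contact force between the fingers and link2 below 0.2 N and x of link3_c in the frame of tray between -0.1 and 0.1 m and y of link3_c in the frame of tray between -0.076 and 0.076 m and z of link3_c in the frame of tray between -0.002 and 0.011 m and contact force between the fingers and link3 below 0.2 N), for 0.2 s.
At the end, for the whole second after the job is handed in: Carriage fully home (within 6 mm of 0.230); every sound link present flat on the tray floor, level within 7 degrees, on no other link, at rest; every snapped or bent link inside the scrap box, centre at most 85 mm above the bin floor; flap shut (under 0.06 rad) (value of joint carriage between 0.223 and 0.236 m and x of link1_c in the frame of tray between -0.1 and 0.1 m and y of link1_c in the frame of tray between -0.076 and 0.076 m and z of link1_c in the frame of tray between -0.002 and 0.011 m and angle between each of link1_c, link2_c, link3_c's own z axis and vertical below 0.12 rad and linear speed of each of link1, link2, link3 below 0.03 m/s and x of link2_c in the frame of tray between -0.1 and 0.1 m and y of link2_c in the frame of tray between -0.076 and 0.076 m and z of link2_c in the frame of tray between -0.002 and 0.011 m and x of link3_c in the frame of tray between -0.1 and 0.1 m and y of link3_c in the frame of tray between -0.076 and 0.076 m and z of link3_c in the frame of tray between -0.002 and 0.011 m and x of stub1_c in the frame of bin between -0.118 and 0.118 m and y of stub1_c in the frame of bin between -0.078 and 0.078 m and z of stub1_c in the frame of bin between -0.01 and 0.085 m and x of stub2_c in the frame of bin between -0.118 and 0.118 m and y of stub2_c in the frame of bin between -0.078 and 0.078 m and z of stub2_c in the frame of bin between -0.01 and 0.085 m and x of bent1_c in the frame of bin between -0.118 and 0.118 m and y of bent1_c in the frame of bin between -0.078 and 0.078 m and z of bent1_c in the frame of bin between -0.01 and 0.085 m and value of joint flap below 0.06 rad); the robot touches nothing.
It fails at once if a bystander is moved more than 4 cm (distance of any of bolt_tin, wrench_socket, oil_can, ring_spanner, torch from where it was at the start of the episode above 0.04 m).
Of link1, link2, link3 only 2 to 3 are there at a start; the rules pass over those that are not, and their reading is None.
Of stub1, stub2, bent1 only 2 to 3 are there at a start; the rules pass over those that are not, and their reading is None.
At some moment in a run one of link1, link2, link3, stub1, stub2, bent1 may be knocked a few centimetres aside while the robot is not near it.
Once in a run the grip may slacken for a moment while it holds something.
It also fails if it takes over 210 s, if anything falls off the work surface, if the arm or the gripper's body presses on something with over 40 N, if the wrist force passes 120 N, or if a joint passes its speed limit or range.

## Working session

There is one attempt and no reset: what is moved stays moved. The work goes in short steps, Python scripts to look and compute and a shell command to move; the robot and the scene stay as the last step left them, time stands still between calls to the robot, and variables do not carry over. Pictures are saved under pics/ and viewed, and the job is handed in when it is done.

```bash
ls; mkdir -p pics; python3 - <<'E'
from bench import r
import cv2
for n in("top","side"):
    s=r.snapshot(n); cv2.imwrite(f"pics/{n}0.png",cv2.cvtColor(s["pixels"],cv2.COLOR_RGB2BGR)); print(n,s["K"],s["R"],s["t"])
s=r.sense();print(s)
E
```

```text
pics
top [[587.10506705   0.         318.757244  ]
 [  0.         587.10506705 233.02691095]
 [  0.           0.           1.        ]] [[-0.01034511 -0.99994206 -0.00297445]
 [-0.99549951  0.01057929 -0.09417432]
 [ 0.09420033  0.00198682 -0.99555128]] [ 158.9795784   458.08767453 1578.49693411]
side [[605.55670569   0.         316.73429242]
 [  0.         605.55670569 242.1997067 ]
 [  0.           0.           1.        ]] [[ 0.9483985  -0.3170248  -0.00596345]
 [-0.2295694  -0.6735544  -0.70258263]
 [ 0.21871941  0.66769734 -0.71157718]] [-363.49201733  312.72737468 1142.21439779]
{'time': 0.1, 'joint_pos': array([ 6.62689859e+01,  7.51197270e+00,  8.53239765e+01, -1.52422040e-03,
        8.72601620e+01, -4.89137593e+00]), 'qd': array([ 0.05167806, -0.06426274,  0.00820635, -0.03689585,  0.01132731,
       -0.170531  ]), 'joint_efforts': array([ 5.44504855e-04, -5.70946455e+01, -5.01946521e+01, -2.63600814e-04,
        8.02419148e-03, -2.84656693e-05]), 'tool_pos': array([193.52405555, 567.41130189, 230.32791529]), 'tcp_rot': array([-1.79904109e+02, -6.67829224e-03,  1.61160430e+02]), 'ft_force': array([-0.11517873,  0.72290233,  0.76085602]), 'wrist_torque': array([ 0.01127683, -0.01155724, -0.02663866]), 'finger_gap': 85.49038483156211}
```

View pics/top0.png

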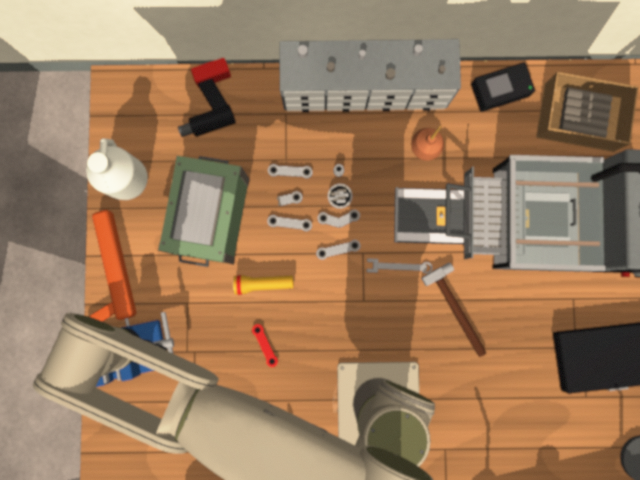

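View pics/side0.png

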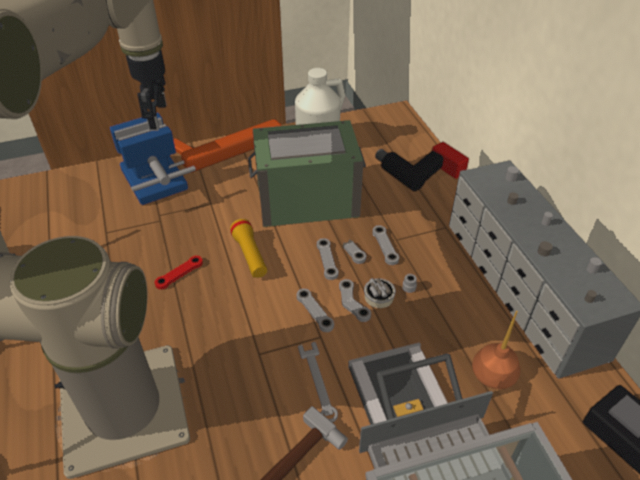

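```bash
cat > h.py <<'E'
from bench import r
import cv2, numpy as np
def snap(n): return r.snapshot(n)
def crop(n,x0,x1,y0,y1,f,out,s=None):
    s=s or snap(n); c=s["pixels"][y0:y1,x0:x1]
    c=cv2.resize(c,None,fx=f,fy=f,interpolation=cv2.INTER_CUBIC)
    cv2.imwrite("pics/"+out,cv2.cvtColor(c,cv2.COLOR_RGB2BGR)); return s
def ray(s,u,v,z):
    K,R,t=map(np.array,(s["K"],s["R"],s["t"]))
    d=R.T@np.linalg.solve(K,[u,v,1.]); c=-R.T@t
    return c+d*(z-c[2])/d[2]
def proj(s,X):
    p=np.array(s["R"])@np.array(X,float)+np.array(s["t"]); p=np.array(s["K"])@p; return p[:2]/p[2]
E
python3 - <<'E'
from h import *
s=crop("top",380,640,140,290,3,"c1.png")
crop("top",150,370,140,290,3.6,"c2.png",s)
crop("side",330,600,310,480,2.9,"c3.png")
E
```

```text
(no output)
```

View pics/c1.png

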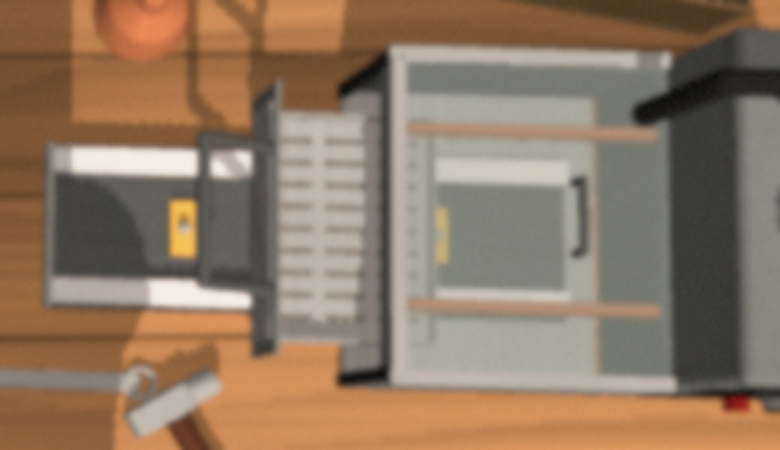

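View pics/c2.png

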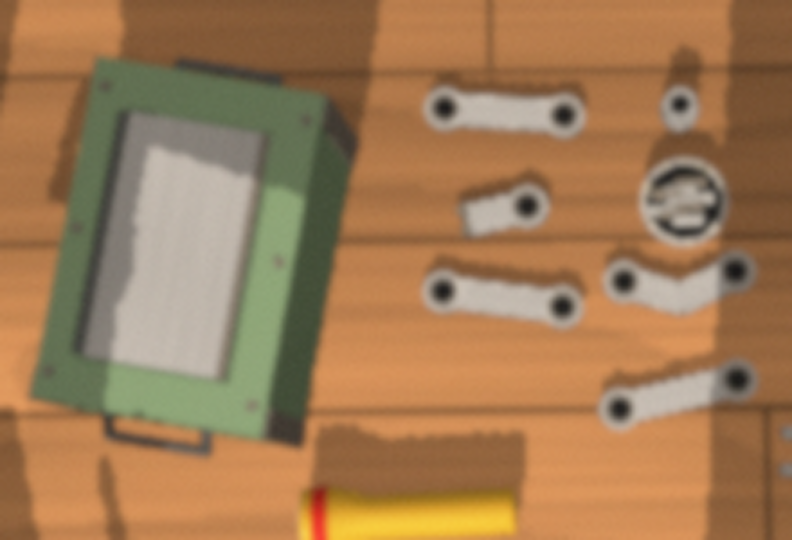

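View pics/c3.png

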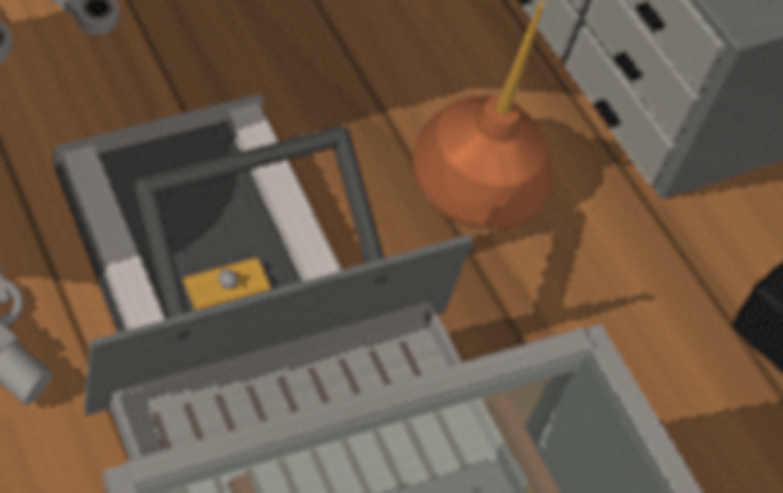

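```bash
cat >> h.py <<'E'
def aim(X,yaw=None):
    s=r.sense(); p=s["tool_pos"]; a=np.radians(s["tcp_rot"])
    from scipy.spatial.transform import Rotation as Q
    R=Q.from_euler("xyz",a).as_matrix()
    d=R.T@(np.array(X,float)-p)/1000
    out=[*np.round(d,4)]
    if yaw is not None:
        w=(np.degrees(a[2])-yaw+90)%180-90
        out.append((round(float(np.radians(w)),3)))
        print("alt turn",round(out[3]-np.sign(out[3])*np.pi,3),"j6",s["joint_pos"][5].round(1))
    print("shift",[float(x) for x in out],"tcp",p.round(1),"rot",s["tcp_rot"].round(2),"t",round(s["time"],2))
E
python3 - <<'E'
from h import *
s=snap("top");q=snap("side")
f=lambda u,v,z:ray(s,380+u/3,140+v/3,z).round(1)
print("handle top",f(207,135,145),f(207,285,145))
print("handle side",ray(q,330+143/2.9,310+185/2.9,145).round(1),ray(q,330+345/2.9,310+133/2.9,145).round(1))
print("plate top",f(278,82,116),f(262,352,116))
print("plate side",ray(q,330+92/2.9,310+345/2.9,116).round(1),ray(q,330+470/2.9,310+240/2.9,116).round(1))
print("cab",f(392,48,153),f(395,384,153),f(672,52,153))
print("rail",f(48,147,20),f(48,305,20))
g=lambda u,v,z:ray(s,150+u/3.6,140+v/3.6,z).round(1)
print("slot",[g(*p,180) for p in((128,110),(265,132),(225,380),(80,353))])
print("box",[g(*p,180) for p in((97,58),(330,98),(270,440),(30,398))])
for n,a,b in(("A",(444,107),(564,115)),("C",(442,290),(562,306)),("D",(619,409),(738,380)),("stub eye/end",(528,205),(466,220)),("bent",(624,281),(735,271)),("bend",(683,297),(683,297)),("tin/sock",(684,200),(680,105)),("torch",(305,515),(515,512))):
    A,B=g(*a,12),g(*b,12); print(n,A,B,((A+B)/2).round(1),np.linalg.norm(A-B).round(1),np.degrees(np.arctan2(*(B-A)[1::-1])).round(1))
E
```

```text
handle top [ 566.8 -177.2  145. ] [ 439.6 -173.3  145. ]
handle side [ 439.8 -167.1  145. ] [ 567.8 -172.5  145. ]
plate top [ 617.5 -246.4  116. ] [ 384.5 -224.6  116. ]
plate side [ 381.7 -237.6  116. ] [ 615.9 -246.7  116. ]
cab [ 637.9 -333.7  153. ] [ 354.9 -324.5  153. ] [ 631.9 -569.3  153. ]
rail [579.1 -59.3  20. ] [434. -56.  20.]
slot [array([604. , 482.8, 180. ]), array([587.6, 388.3, 180. ]), array([416.7, 414.7, 180. ]), array([436.2, 513.7, 180. ])]
box [array([640.7, 504.7, 180. ]), array([610.9, 343.5, 180. ]), array([375.5, 383.8, 180. ]), array([405.8, 547.4, 180. ])]
A [638.2 278.3  12. ] [631.  185.9  12. ] [634.6 232.1  12. ] 92.7 -94.5
C [496.4 280.2  12. ] [483.2 188.7  12. ] [489.8 234.4  12. ] 92.4 -98.2
D [404.1 146.1  12. ] [425.2  55.4  12. ] [414.6 100.8  12. ] 93.1 -76.9
stub eye/end [561.3 214.1  12. ] [550.2 261.7  12. ] [555.8 237.9  12. ] 48.9 103.1
bent [501.9 141.2  12. ] [508.7  56.3  12. ] [505.3  98.8  12. ] 85.2 -85.4
bend [489.1  96.3  12. ] [489.1  96.3  12. ] [489.1  96.3  12. ] 0.0 0.0
tin/sock [563.9  94.5  12. ] [637.8  96.6  12. ] [600.8  95.6  12. ] 73.9 1.6
torch [326.3 384.3  12. ] [326.9 225.5  12. ] [326.6 304.9  12. ] 158.8 -89.8
```

```bash
python3 - <<'E'
from h import *
aim((503,-173,225),178.3)
E
```

```text
alt turn 2.843 j6 -4.9
shift [-0.5319, -0.6011, 0.0063, -0.299] tcp [193.7 567.7 230.9] rot [-179.96   -0.    161.16] t 0.3
```

```bash
python3 -m jog '[[-0.532,-0.601,0.006,-0.3,0.8],[-0.532,-0.601,0.006,-0.3,0.8],[-0.532,-0.601,0.006,-0.3,0.8],[-0.532,-0.601,0.006,-0.3,0.8],[-0.532,-0.601,0.006,-0.3,0.8],[-0.532,-0.601,0.006,-0.3,0.8],[-0.532,-0.601,0.006,-0.3,0.8],[-0.532,-0.601,0.006,-0.3,0.8],[-0.532,-0.601,0.006,-0.3,0.8],[-0.532,-0.601,0.006,-0.3,0.8],[-0.532,-0.601,0.006,-0.3,0.8],[-0.532,-0.601,0.006,-0.3,0.8],[-0.532,-0.601,0.006,-0.3,0.8],[-0.532,-0.601,0.006,-0.3,0.8],[-0.532,-0.601,0.006,-0.3,0.8],[-0.532,-0.601,0.006,-0.3,0.8],[-0.532,-0.601,0.006,-0.3,0.8],[-0.532,-0.601,0.006,-0.3,0.8],[-0.532,-0.601,0.006,-0.3,0.8],[-0.532,-0.601,0.006,-0.3,0.8]]' 60; python3 - <<'E'
from h import *
aim((503,-173,225),178.3)
E
```

```text
time: 2.3
tool_pos: [502.9, -171.6, 225.6]
tcp_rot: [-180.0, 0.0, 178.4]
ft_force: [0.3, 0.5, -0.8]
finger_gap: 68.1
alt turn -3.14 j6 -112.8
shift [-0.0001, -0.0014, 0.0006, 0.002] tcp [ 502.9 -171.6  225.6] rot [-1.7997e+02  1.0000e-02  1.7844e+02] t 2.3
```

```bash
python3 -m jog '[[0,0,0.04,0,0.8],[0,0,0.08,0,0.8],[0,0,0.098,0,0.8],[0,0,0.098,0,0.8],[0,0,0.098,0,0],[0,0,0.098,0,0],[0,0,0.098,0,0],[0,0,0.098,0,0],[0,0,0.098,0,0],[0,0,0.098,0,0],[0,0,0.098,0,0],[0,0,0.098,0,0]]' 60; python3 - <<'E'
from h import *
s=crop("top",380,640,140,290,3,"d1.png")
crop("side",330,600,310,480,2.9,"d3.png")
aim((503,-173+141,128))
E
```

```text
time: 3.5
tool_pos: [503.9, -172.0, 129.3]
tcp_rot: [-179.9, 0.1, 178.4]
ft_force: [-1.2, 0.9, 5.9]
finger_gap: 10.0
shift [0.0047, 0.14, 0.0011] tcp [ 503.9 -172.   129.3] rot [-1.7992e+02  1.5000e-01  1.7842e+02] t 3.6
```

View pics/d3.png

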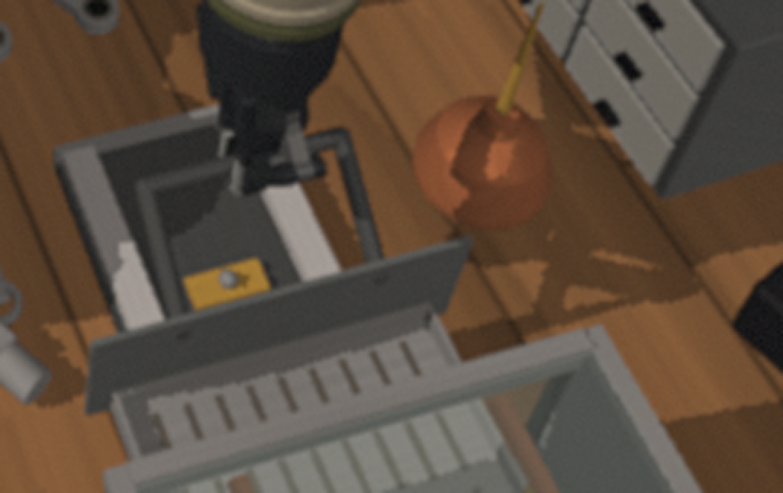

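```bash
python3 -m jog '[[0,0.02,0,0,0],[0,0.04,0,0,0],[0,0.06,0,0,0],[0,0.08,0,0,0],[0,0.1,0,0,0],[0,0.115,0,0,0],[0,0.125,0,0,0],[0,0.13,0,0,0],[0,0.132,0,0,0],[0,0.134,0,0,0],[0,0.134,0,0,0]]'; python3 -m jog '[[0,0.002,0,0,0],[0,0.003,0,0,0],[0,0.003,0,0,0]]'
```

```text
time: 4.7
tool_pos: [509.1, -38.3, 129.4]
tcp_rot: [-179.9, 0.4, 178.4]
ft_force: [9.5, -0.4, -8.0]
finger_gap: 9.5
time: 5.0
tool_pos: [509.3, -35.2, 129.4]
tcp_rot: [-179.9, 0.4, 178.4]
ft_force: [3.7, -0.8, -4.6]
finger_gap: 9.5
```

```bash
for i in 1 2 3; do python3 -m jog '[[0,0.002,0,0,0],[0,0.002,0,0,0],[0,0.002,0,0,0]]' | grep -E "pos|force"; done; python3 - <<'E'
from h import *
s=crop("top",380,640,140,290,3,"e1.png")
crop("side",330,600,310,480,2.9,"e3.png")
E
```

```text
tool_pos: [509.4, -32.5, 129.4]
ft_force: [3.2, 3.7, -4.4]
tool_pos: [509.5, -30.3, 129.4]
ft_force: [3.5, 0.9, -4.7]
tool_pos: [509.5, -29.1, 129.4]
ft_force: [3.7, -4.1, -6.4]
```

View pics/e1.png

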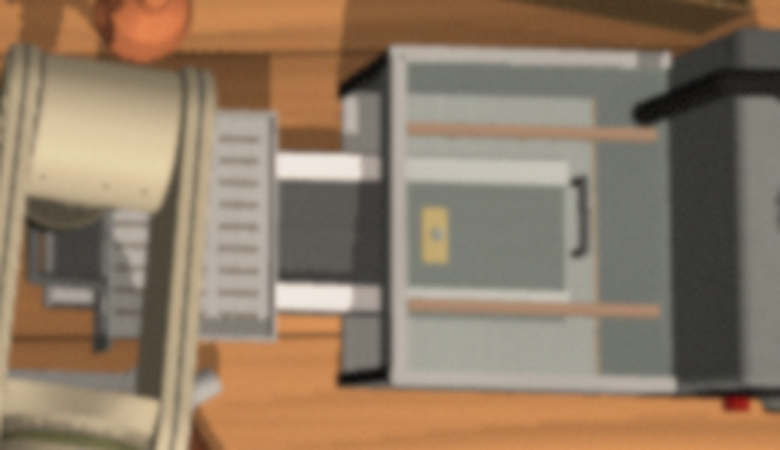

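View pics/e3.png

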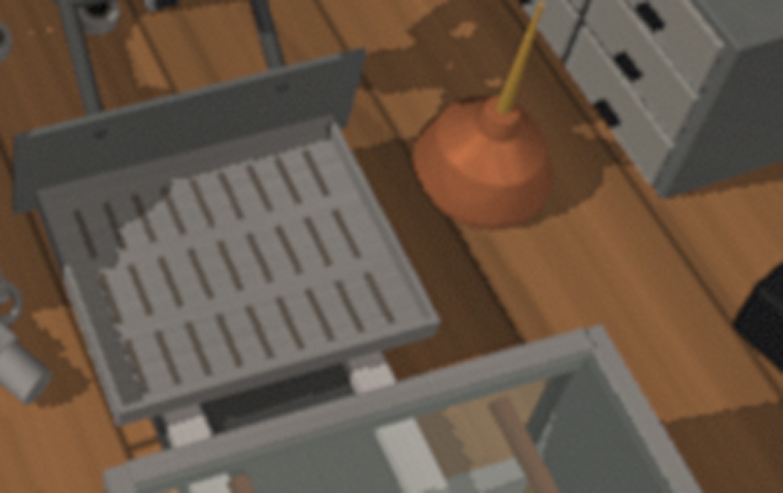

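```bash
python3 -m jog '[[0,-0.001,0,0,0],[0,-0.0015,0,0,0.1],[0,-0.0015,0,0,0.2],[0,-0.0015,0,0,0.4],[0,-0.0015,0,0,0.5],[0,-0.0015,-0.02,0,0.6],[0,-0.0015,-0.05,0,0.6],[0,-0.0015,-0.09,0,0.6],[0,-0.0015,-0.11,0,0.6],[0,-0.0015,-0.11,0,0.6]]'; python3 - <<'E'
from h import *
s=crop("top",380,640,140,290,3,"f1.png")
q=crop("side",330,600,230,400,2.9,"f3.png")
aim((555,240,200),103)
E
```

```text
time: 7.0
tool_pos: [510.9, -30.7, 244.1]
tcp_rot: [-179.9, 0.8, 178.4]
ft_force: [0.1, 0.7, 0.7]
finger_gap: 51.3
alt turn -1.826 j6 -97.6
shift [-0.0382, 0.2717, 0.0395, 1.316] tcp [509.  -30.4 239.7] rot [-179.9     0.44  178.41] t 7.1
```

View pics/f3.png

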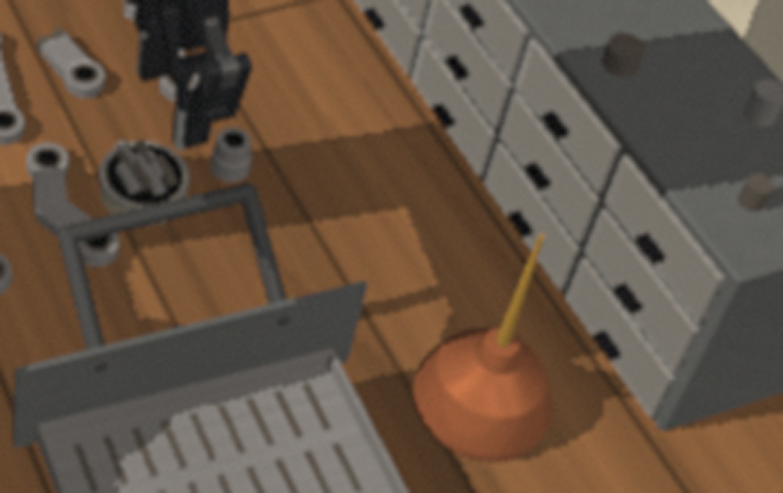

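```bash
python3 - <<'E'
from h import *
q=snap("side"); s=snap("top")
a=ray(q,330+68/2.9,230+232/2.9,145);b=ray(q,330+250/2.9,230+192/2.9,145);print(a.round(1),b.round(1),((a+b)/2).round(1))
crop("top",150,370,140,290,3.6,"g2.png",s)
crop("top",360,580,140,290,3.6,"g1.png",s)
E
```

```text
[447.2 -25.5 145. ] [571.  -32.8 145. ] [509.1 -29.2 145. ]
```

View pics/g2.png

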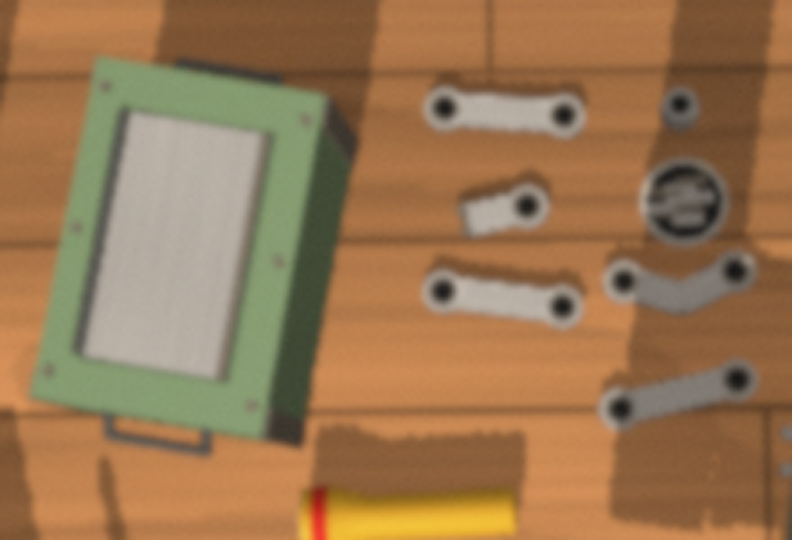

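View pics/g1.png

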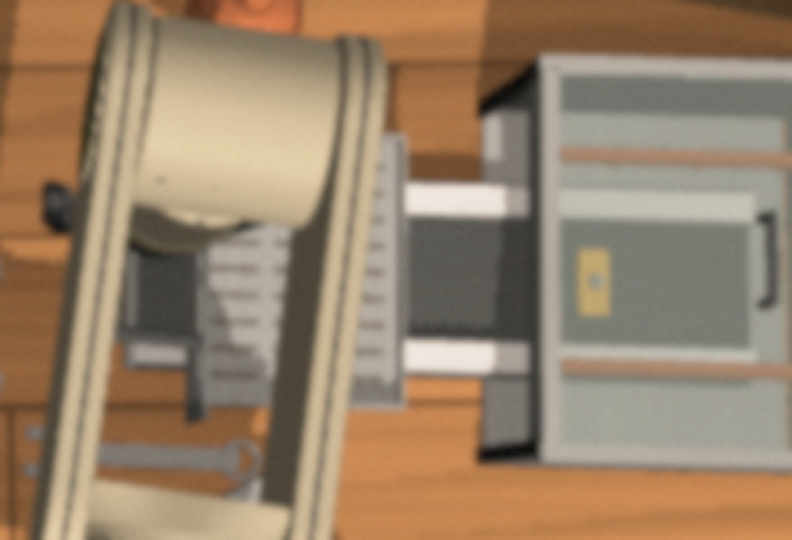

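```bash
python3 - <<'E'
from h import *
s=snap("top");q=snap("side")
g=lambda u,v,z:ray(s,360+u/3.6,140+v/3.6,z).round(1)
print(g(406,133,52),g(406,405,52))
e=lambda u,v,z:ray(q,330+u/2.9,310+v/2.9,z).round(1)
print("side: back-right, back-left",e(438,320,52),e(120,412,52))
print(proj(q,(504,-180,38)), proj(s,(504,-180,38)))
crop("side",220,420,220,340,4,"g3.png",q)
crop("side",240,380,110,240,5,"g4.png",q)
E
```

```text
[ 604.4 -262.8   52. ] [ 400.4 -255.6   52. ]
side: back-right, back-left [ 601.2 -259.4   52. ] [ 396.8 -252.    52. ]
[410.6114888 401.9499952] [442.12594732 214.8615486 ]
```

View pics/g4.png

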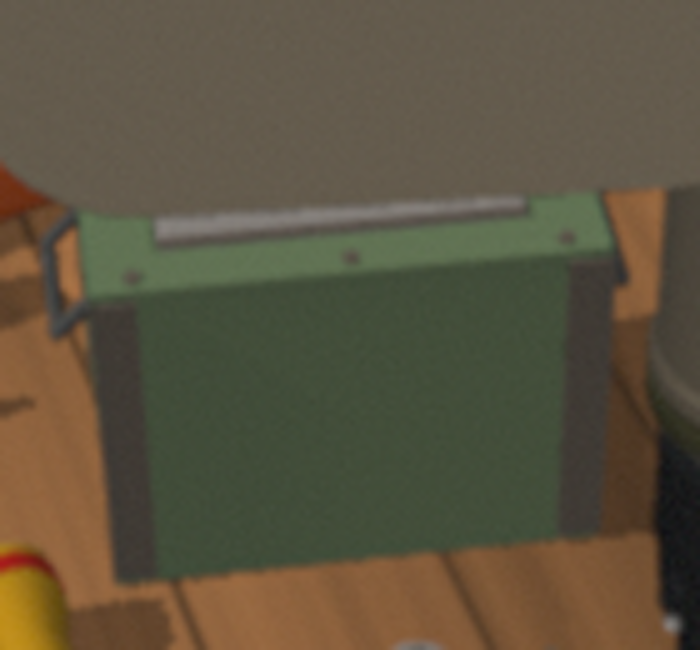

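View pics/g3.png

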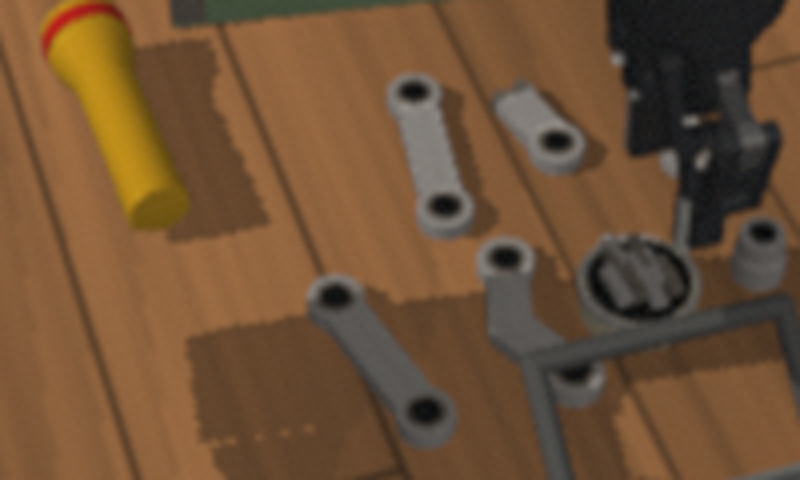

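```bash
cat >> h.py <<'E'
def pair(s,a,b,z=12):
    A,B=ray(s,*a,z),ray(s,*b,z); m=(A+B)/2
    print("mid",m.round(1),"len",np.linalg.norm(A-B).round(1),"ang",np.degrees(np.arctan2(*(B-A)[1::-1])).round(1))
    return m
E
python3 - <<'E'
from h import *
q=snap("side")
pair(q,(220+337/4,220+295/4),(220+425/4,220+411/4))
pair(q,(220+415/4,220+91/4),(220+445/4,220+205/4))
pair(q,(220+506/4,220+257/4),(220+576/4,220+370/4))
aim((414,100,100),103)
E
```

```text
mid [413.7 102.4  12. ] len 91.8 ang -77.6
mid [488.2 235.8  12. ] len 91.8 ang -98.3
mid [504.4 100.3  12. ] len 86.1 ang -85.0
alt turn -1.826 j6 -97.6
shift [0.0982, 0.1278, 0.1374, 1.316] tcp [508.  -30.3 237.9] rot [-179.93    0.24  178.4 ] t 7.35
```

```bash
python3 -m jog '[[0.0975,0.129,0.05,1.316,0.7],[0.0975,0.129,0.05,1.316,0.7],[0.0975,0.129,0.05,1.316,0.7],[0.0975,0.129,0.08,1.316,0.7],[0.0975,0.129,0.11,1.316,0.7],[0.0975,0.129,0.14,1.316,0.7],[0.0975,0.129,0.17,1.316,0.7],[0.0975,0.129,0.17,1.316,0.7],[0.0975,0.129,0.17,1.316,0.7],[0.0975,0.129,0.17,1.316,0.7],[0.0975,0.129,0.17,1.316,0.7],[0.0975,0.129,0.17,1.316,0.7]]'; python3 - <<'E'
from h import *
aim((414.2,101.5,2),102.8)
E
```

```text
time: 8.55
tool_pos: [414.9, 101.1, 67.4]
tcp_rot: [179.8, 0.1, 103.2]
ft_force: [-0.3, 0.5, 0.1]
finger_gap: 59.6
alt turn -3.135 j6 -6.2
shift [0.0007, -0.0008, 0.0654, 0.007] tcp [414.9 101.1  67.4] rot [1.7979e+02 1.3000e-01 1.0319e+02] t 8.55
```

```bash
python3 -m jog '[[0.001,-0.001,0.03,0.007,0.7],[0.001,-0.001,0.055,0.007,0.7],[0.001,-0.001,0.065,0.007,0.7],[0.001,-0.001,0.065,0.007,0.7],[0.001,-0.001,0.065,0.007,0],[0.001,-0.001,0.065,0.007,0],[0.001,-0.001,0.065,0.007,0],[0.001,-0.001,0.065,0.007,0],[0.001,-0.001,0.065,0.007,0],[0.001,-0.001,0.065,0.007,0],[0.001,-0.001,0.065,0.007,0]]' 80
```

```text
time: 9.65
tool_pos: [415.4, 102.0, 4.2]
tcp_rot: [179.6, 0.1, 102.8]
ft_force: [-2.9, -0.2, 7.4]
finger_gap: 21.5
```

```bash
python3 -m jog '[[0,0,-0.04,0,0],[0,0,-0.09,0,0],[0,0,-0.14,0,0],[0,0,-0.19,0,0],[0,0,-0.2,0,0]]';python3 - <<'E'
from h import *
crop("side",200,440,200,380,3,"h1.png")
aim((443,-178,205),88)
E
```

```text
time: 10.15
tool_pos: [417.4, 102.6, 212.0]
tcp_rot: [179.0, 0.2, 102.8]
ft_force: [0.5, 0.2, -1.6]
finger_gap: 21.2
alt turn -2.883 j6 -5.7
shift [-0.2794, -0.037, 0.006, 0.259] tcp [417.  102.6 210.6] rot [179.04   0.2  102.82] t 10.2
```

View pics/h1.png

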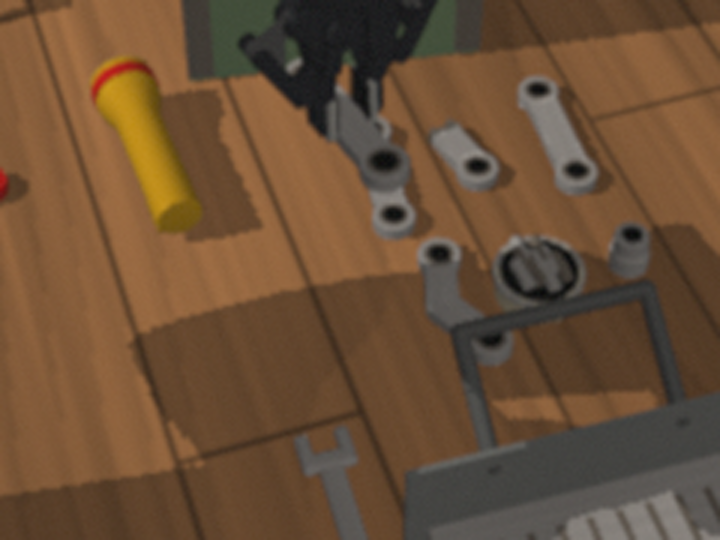

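```bash
python3 -m jog '[[-0.279,-0.037,0.006,0.259,0],[-0.279,-0.037,0.006,0.259,0],[-0.279,-0.037,0.006,0.259,0],[-0.279,-0.037,0.006,0.259,0],[-0.279,-0.037,0.006,0.259,0],[-0.279,-0.037,0.006,0.259,0],[-0.279,-0.037,0.006,0.259,0],[-0.279,-0.037,0.006,0.259,0],[-0.279,-0.037,0.006,0.259,0],[-0.279,-0.037,0.006,0.259,0]]';python3 - <<'E'
from h import *
crop("side",200,440,200,440,2.5,"h2.png")
aim((443,-178,43),88)
E
```

```text
time: 11.2
tool_pos: [442.8, -176.4, 204.4]
tcp_rot: [179.1, -0.1, 88.1]
ft_force: [0.7, 0.6, -1.7]
finger_gap: 21.1
alt turn -3.141 j6 -26.4
shift [-0.0017, -0.0026, 0.1616, 0.001] tcp [ 442.9 -176.5  204.6] rot [ 1.7904e+02 -7.0000e-02  8.8080e+01] t 11.25
```

View pics/h2.png

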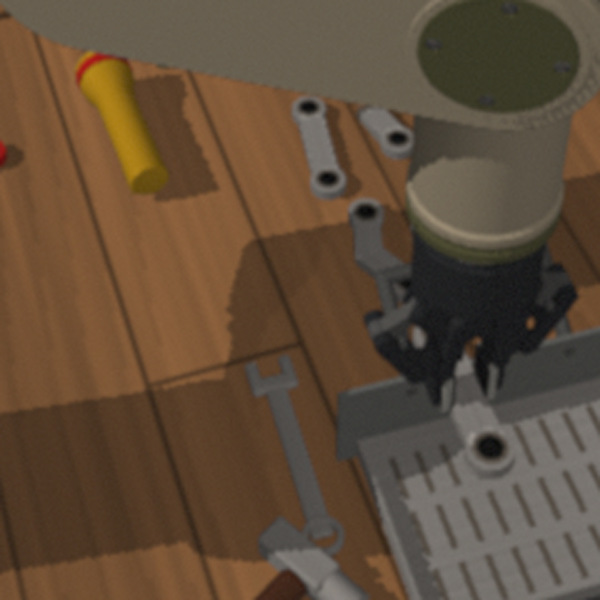

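```bash
python3 -m jog '[[-0.002,-0.003,0.045,0,0],[-0.002,-0.003,0.09,0,0],[-0.002,-0.003,0.13,0,0],[-0.002,-0.003,0.15,0,0],[-0.002,-0.003,0.157,0,0],[-0.002,-0.003,0.16,0,0],[-0.002,-0.003,0.16,0,0]]';python3 - <<'E'
from h import *
crop("side",300,540,280,460,3,"h3.png")
aim((443,-178,43),88)
E
```

```text
time: 11.95
tool_pos: [443.5, -178.5, 45.8]
tcp_rot: [178.9, -0.0, 88.1]
ft_force: [1.1, -0.6, -1.5]
finger_gap: 21.3
alt turn -3.14 j6 -26.8
shift [0.0007, -0.0009, 0.0033, 0.002] tcp [ 443.8 -178.7   46.3] rot [178.91   0.    88.1 ] t 12.0
```

View pics/h3.png

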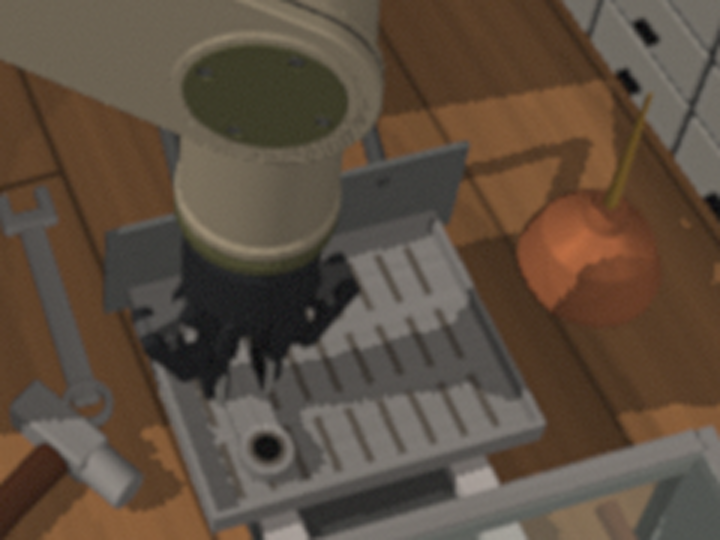

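```bash
python3 -m jog '[[0.0005,-0.001,0.003,0,0],[0.0005,-0.001,0.003,0,0],[0.0005,-0.001,0.003,0,0.4],[0.0005,-0.001,0.003,0,0.4],[0.0005,-0.001,0.003,0,0.4],[0.0005,-0.001,0.0,0,0.4],[0.0005,-0.001,-0.03,0,0.4],[0.0005,-0.001,-0.08,0,0.4],[0.0005,-0.001,-0.13,0,0.6],[0.0005,-0.001,-0.16,0,0.6],[0.0005,-0.001,-0.16,0,0.6]]';python3 - <<'E'
from h import *
crop("side",300,540,280,460,3,"h4.png")
aim((489,235,180),81.7)
E
```

```text
time: 13.1
tool_pos: [442.6, -179.6, 212.8]
tcp_rot: [178.4, 0.3, 88.1]
ft_force: [0.6, -0.5, 0.1]
finger_gap: 51.3
alt turn -3.03 j6 -26.8
shift [0.4154, 0.0331, 0.0292, 0.112] tcp [ 441.4 -179.   209.6] rot [1.7859e+02 1.6000e-01 8.8100e+01] t 13.15
```

View pics/h4.png

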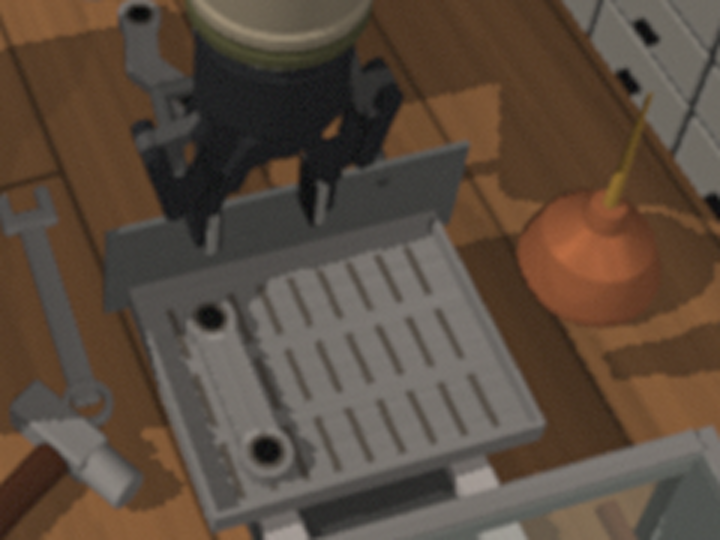

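```bash
python3 -m jog '[[0,0,0,0,0.7],[0,0,0,0,0.7],[0.415,0.033,0.01,0.112,0.7],[0.415,0.033,0.01,0.112,0.7],[0.415,0.033,0.01,0.112,0.7],[0.415,0.033,0.01,0.112,0.7],[0.415,0.033,0.01,0.112,0.7],[0.415,0.033,0.01,0.112,0.7],[0.415,0.033,0.01,0.112,0.7],[0.415,0.033,0.05,0.112,0.7],[0.415,0.033,0.1,0.112,0.7],[0.415,0.033,0.14,0.112,0.7],[0.415,0.033,0.14,0.112,0.7],[0.415,0.033,0.14,0.112,0.7],[0.415,0.033,0.14,0.112,0.7],[0.415,0.033,0.14,0.112,0.7]]';python3 - <<'E'
from h import *
q=crop("side",200,440,200,380,3,"i1.png")
aim((489,235,3),81.7)
E
```

```text
time: 14.75
tool_pos: [493.8, 234.3, 72.5]
tcp_rot: [178.3, -0.1, 81.6]
ft_force: [-0.3, 0.8, 1.3]
finger_gap: 59.9
alt turn 3.141 j6 29.1
shift [-0.0002, -0.0068, 0.0691, -0.001] tcp [493.7 234.3  72.3] rot [ 1.7834e+02 -1.3000e-01  8.1630e+01] t 14.8
```

View pics/i1.png

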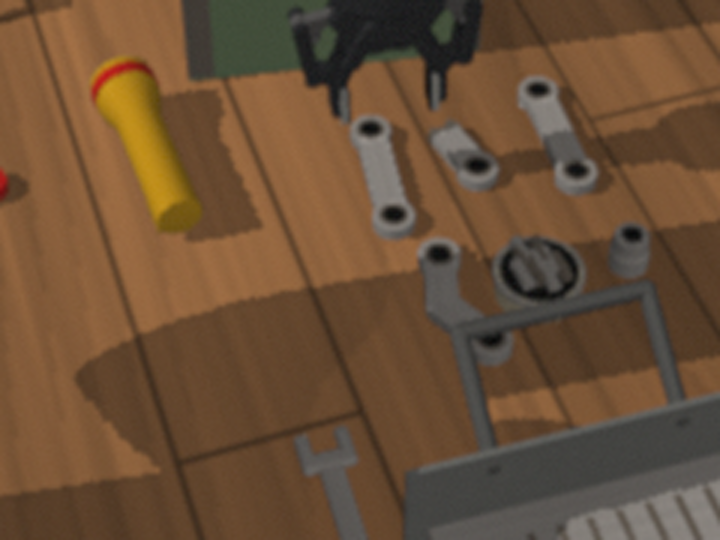

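```bash
python3 -m jog '[[0,-0.0068,0.03,0,0.7],[0,-0.0068,0.055,0,0.7],[0,-0.0068,0.069,0,0.7],[0,-0.0068,0.069,0,0.7],[0,-0.0068,0.069,0,0],[0,-0.0068,0.069,0,0],[0,-0.0068,0.069,0,0],[0,-0.0068,0.069,0,0],[0,-0.0068,0.069,0,0],[0,-0.0068,0.069,0,0],[0,-0.0068,0.069,0,0],[0,-0.0068,0.03,0,0],[0,-0.0068,-0.02,0,0],[0,-0.0068,-0.07,0,0],[0,-0.0068,-0.12,0,0],[0,-0.0068,-0.135,0,0],[0,-0.0068,-0.135,0,0],[0,-0.0068,-0.135,0,0],[0,-0.0068,-0.135,0,0]]' 80;python3 - <<'E'
from h import *
q=crop("side",200,440,150,330,3,"i2.png")
aim((503,-180,205),88)
E
```

```text
time: 16.7
tool_pos: [481.5, 235.0, 203.8]
tcp_rot: [178.6, 0.0, 81.6]
ft_force: [0.3, -0.3, -3.8]
finger_gap: 21.0
alt turn 3.031 j6 29.5
shift [-0.4074, 0.0817, 0.001, -0.111] tcp [481.5 235.  203.8] rot [1.786e+02 2.000e-02 8.163e+01] t 16.75
```

View pics/i2.png

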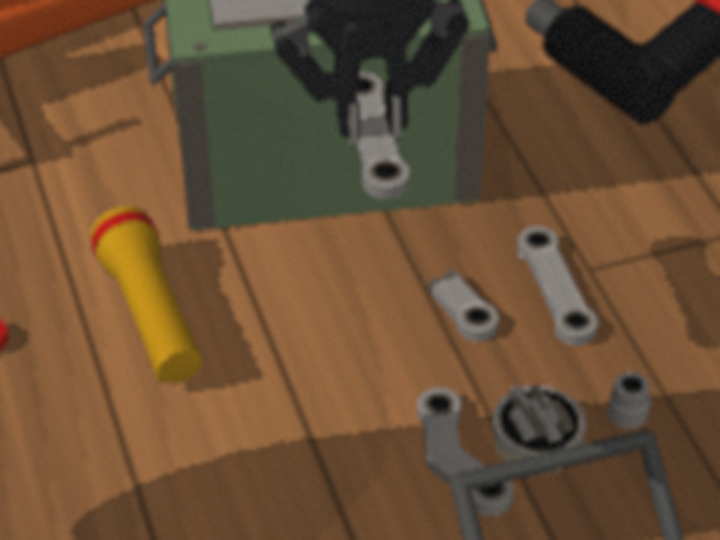

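```bash
python3 -m jog '[[-0.407,0.082,0.001,-0.111,0],[-0.407,0.082,0.001,-0.111,0],[-0.407,0.082,0.001,-0.111,0],[-0.407,0.082,0.001,-0.111,0],[-0.407,0.082,0.001,-0.111,0],[-0.407,0.082,0.001,-0.111,0],[-0.407,0.082,0.001,-0.111,0],[-0.407,0.082,0.001,-0.111,0],[-0.407,0.082,0.001,-0.111,0],[-0.407,0.082,0.001,-0.111,0],[-0.407,0.082,0.001,-0.111,0],[-0.407,0.078,0.05,-0.111,0],[-0.407,0.078,0.1,-0.111,0],[-0.407,0.078,0.12,-0.111,0],[-0.407,0.078,0.13,-0.111,0],[-0.407,0.078,0.13,-0.111,0]]';python3 - <<'E'
from h import *
q=crop("side",300,540,280,460,3,"i3.png")
aim((503,-180,43),88)
E
```

```text
time: 18.35
tool_pos: [501.7, -177.8, 74.4]
tcp_rot: [178.8, 0.1, 88.1]
ft_force: [-0.1, 0.1, -1.8]
finger_gap: 21.2
alt turn -3.141 j6 -23.6
shift [-0.0013, -0.0007, 0.0333, 0.001] tcp [ 502.9 -178.6   76.3] rot [1.7861e+02 1.6000e-01 8.8070e+01] t 18.4
```

View pics/i3.png

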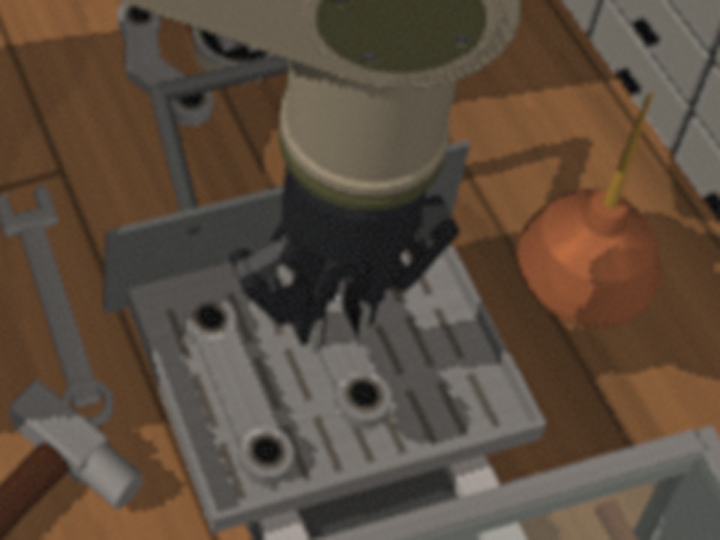

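```bash
python3 -m jog '[[-0.001,-0.0007,0.02,0,0],[-0.001,-0.0007,0.03,0,0],[-0.001,-0.0007,0.034,0,0],[-0.001,-0.0007,0.034,0,0],[-0.001,-0.0007,0.034,0,0],[-0.001,-0.0007,0.034,0,0.4],[-0.001,-0.0007,0.034,0,0.4],[-0.001,-0.0007,0.034,0,0.4],[-0.001,-0.0007,0.034,0,0.4],[-0.001,-0.0007,0.02,0,0.4],[-0.001,-0.0007,-0.03,0,0.4],[-0.001,-0.0007,-0.08,0,0.4],[-0.001,-0.0007,-0.13,0,0.6],[-0.001,-0.0007,-0.13,0,0.6],[-0.001,-0.0007,-0.13,0,0.6],[-0.001,-0.0007,-0.13,0,0.6]]';python3 - <<'E'
from h import *
q=crop("side",200,540,160,415,2.2,"i4.png")
aim((634,232,80),85.5)
E
```

```text
time: 20.0
tool_pos: [498.5, -178.8, 205.7]
tcp_rot: [178.7, 0.1, 88.1]
ft_force: [0.1, -0.3, -0.9]
finger_gap: 51.1
alt turn -3.097 j6 -23.7
shift [0.4152, 0.1192, 0.1267, 0.045] tcp [ 498.2 -178.7  204.9] rot [1.7874e+02 1.1000e-01 8.8070e+01] t 20.05
```

View pics/i4.png

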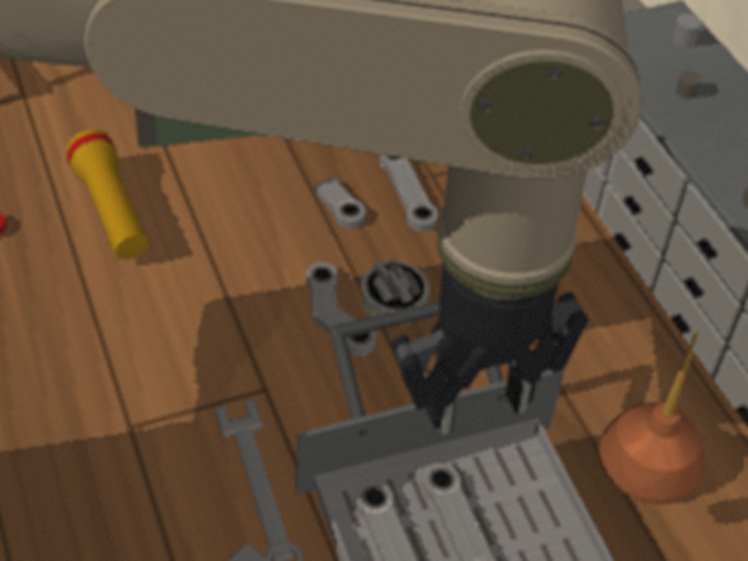

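```bash
python3 -m jog '[[0.415,0.1205,0,0.045,0.7],[0.415,0.1205,0,0.045,0.7],[0.415,0.1205,0,0.045,0.7],[0.415,0.1205,0,0.045,0.7],[0.415,0.1205,0,0.045,0.7],[0.415,0.1205,0,0.045,0.7],[0.415,0.1205,0,0.045,0.7],[0.415,0.1205,0,0.045,0.7],[0.415,0.1205,0.01,0.045,0.7],[0.415,0.119,0.05,0.045,0.7],[0.415,0.119,0.1,0.045,0.7],[0.415,0.119,0.127,0.045,0.7],[0.415,0.119,0.127,0.045,0.7],[0.415,0.119,0.127,0.045,0.7],[0.415,0.119,0.127,0.045,0.7]]';python3 - <<'E'
from h import *
q=crop("side",240,440,200,350,4,"j1.png")
aim((634.6,232,3),85.5)
E
```

```text
time: 21.55
tool_pos: [635.3, 232.1, 82.2]
tcp_rot: [178.6, -0.0, 85.5]
ft_force: [0.5, -0.3, 0.7]
finger_gap: 59.8
alt turn -0.0 j6 20.7
shift [-0.0003, -0.0031, 0.0797, -0.0] tcp [635.6 232.2  82.7] rot [ 1.7851e+02 -4.0000e-02  8.5480e+01] t 21.6
```

View pics/j1.png

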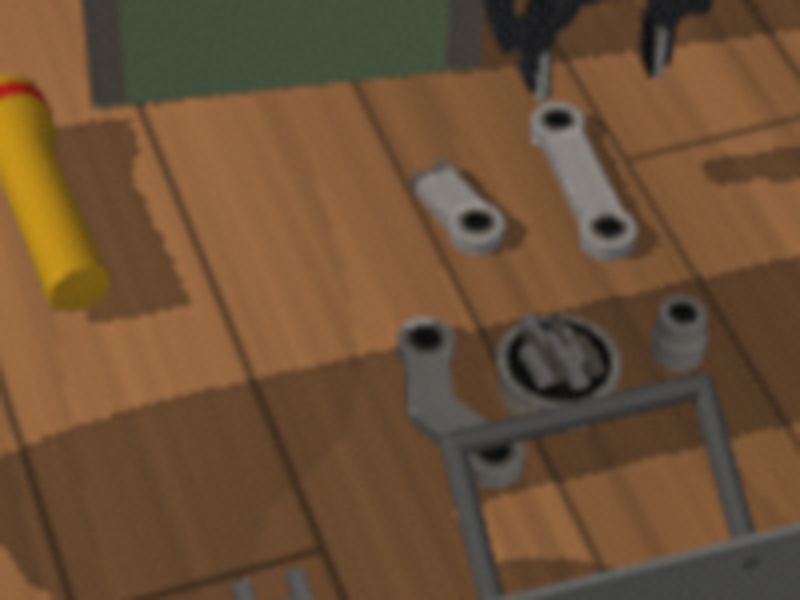

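```bash
python3 - <<'E'
from h import *
q=snap("side"); pair(q,(379.25,229.75),(391.75,256.5))
E
python3 -m jog '[[0,-0.003,0.04,0,0.7],[0,-0.003,0.065,0,0.7],[0,-0.003,0.08,0,0.7],[0,-0.003,0.08,0,0.7],[0,-0.003,0.08,0,0],[0,-0.003,0.08,0,0],[0,-0.003,0.08,0,0],[0,-0.003,0.08,0,0],[0,-0.003,0.08,0,0],[0,-0.003,0.08,0,0],[0,-0.003,0.08,0,0]]' 80
```

```text
mid [632.3 234.1  12. ] len 91.4 ang -94.3
time: 22.75
tool_pos: [636.4, 232.9, 5.5]
tcp_rot: [178.3, -0.1, 85.5]
ft_force: [-1.9, 0.1, 6.0]
finger_gap: 21.0
```

```bash
python3 -m jog '[[0,0,-0.04,0,0],[0,0,-0.09,0,0],[0,0,-0.14,0,0],[0,0,-0.19,0,0],[0,0,-0.2,0,0],[0,0,-0.2,0,0],[0,0,-0.2,0,0]]';python3 - <<'E'
from h import *
q=crop("side",240,440,150,300,4,"j2.png")
aim((563,-182,205),88)
aim((563,-182,75),88)
E
```

```text
time: 23.45
tool_pos: [629.7, 232.6, 203.7]
tcp_rot: [178.4, -0.1, 85.5]
ft_force: [-0.2, -0.4, -4.6]
finger_gap: 21.1
alt turn 3.098 j6 20.7
shift [-0.4184, -0.0331, -0.0038, -0.044] tcp [629.  232.5 202.3] rot [ 1.7854e+02 -2.0000e-02  8.5490e+01] t 23.5
alt turn 3.098 j6 20.7
shift [-0.4185, -0.0364, 0.1262, -0.044] tcp [629.  232.5 202.3] rot [ 1.7854e+02 -2.0000e-02  8.5490e+01] t 23.5
```

View pics/j2.png

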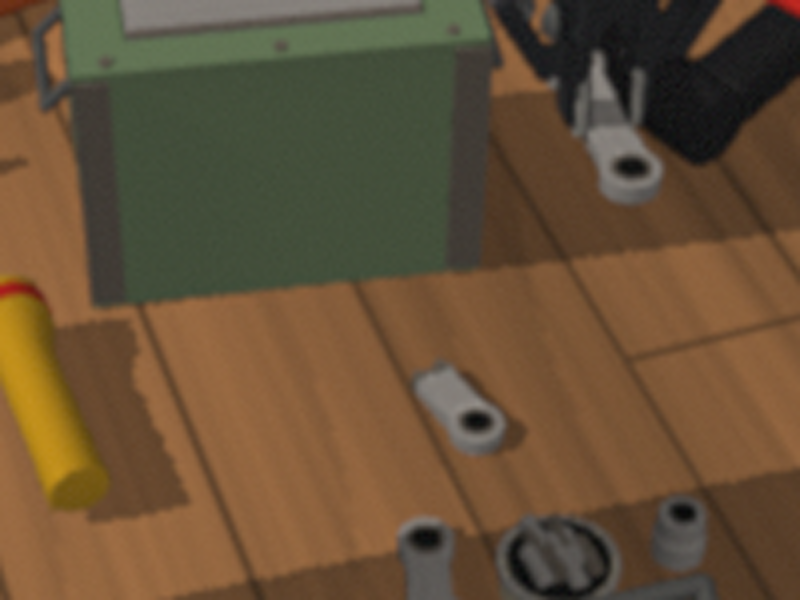

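```bash
python3 - <<'E'
from h import *
q=snap("side"); print(ray(q,516.5,311.7,185), ray(q,330+483/2.9,310+180/2.9,40))
E
```

```text
[ 704.47538598 -150.15586383  185.        ] [ 683.75143488 -175.42094257   40.        ]
```

```bash
python3 -m jog '[[-0.418,-0.033,-0.006,-0.044,0],[-0.418,-0.033,-0.006,-0.044,0],[-0.418,-0.033,-0.006,-0.044,0],[-0.418,-0.033,-0.006,-0.044,0],[-0.418,-0.033,-0.006,-0.044,0],[-0.418,-0.033,-0.006,-0.044,0],[-0.418,-0.033,-0.006,-0.044,0],[-0.418,-0.033,-0.006,-0.044,0],[-0.418,-0.033,-0.006,-0.044,0],[-0.418,-0.033,-0.006,-0.044,0],[-0.4185,-0.034,0.04,-0.044,0],[-0.4185,-0.036,0.09,-0.044,0],[-0.4185,-0.0365,0.115,-0.044,0],[-0.4185,-0.0365,0.126,-0.044,0],[-0.4185,-0.0365,0.126,-0.044,0],[-0.4185,-0.0365,0.126,-0.044,0]]';python3 - <<'E'
from h import *
q=crop("side",300,540,280,460,3,"j3.png")
aim((563,-182,43),88)
E
```

```text
time: 25.15
tool_pos: [563.5, -182.0, 76.0]
tcp_rot: [178.5, 0.1, 88.0]
ft_force: [-0.4, -0.8, -3.6]
finger_gap: 20.9
alt turn 0.0 j6 -21.4
shift [0.0004, -0.0021, 0.0339, 0.0] tcp [ 564.1 -182.4   77. ] rot [1.7842e+02 1.2000e-01 8.8030e+01] t 25.2
```

View pics/j3.png

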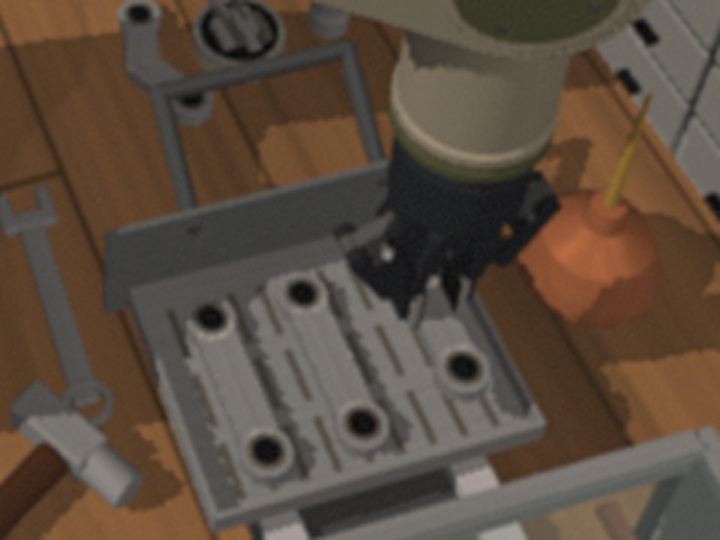

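```bash
python3 -m jog '[[0,-0.004,0.02,0,0],[0,-0.005,0.029,0,0],[0,-0.005,0.034,0,0],[0,-0.005,0.034,0,0],[0,-0.005,0.034,0,0],[0,-0.005,0.034,0,0.4],[0,-0.005,0.034,0,0.4],[0,-0.005,0.034,0,0.4],[0,-0.005,0.034,0,0.4],[0,-0.005,0.02,0,0.4],[0,-0.005,-0.03,0,0.4],[0,-0.005,-0.08,0,0.4],[0,-0.005,-0.13,0,0.6],[0,-0.005,-0.13,0,0.6],[0,-0.005,-0.13,0,0.6],[0,-0.005,-0.13,0,0.6]]';python3 - <<'E'
from h import *
q=crop("side",240,540,230,455,2.6,"j4.png")
aim((490,98,150),95)
E
```

```text
time: 26.8
tool_pos: [555.0, -181.6, 206.2]
tcp_rot: [178.5, 0.1, 88.0]
ft_force: [-0.6, 0.6, -0.1]
finger_gap: 51.1
alt turn 3.02 j6 -21.5
shift [0.2771, -0.0756, 0.0531, -0.122] tcp [ 554.6 -181.4  205.3] rot [1.7856e+02 6.0000e-02 8.8030e+01] t 26.85
```

View pics/j4.png

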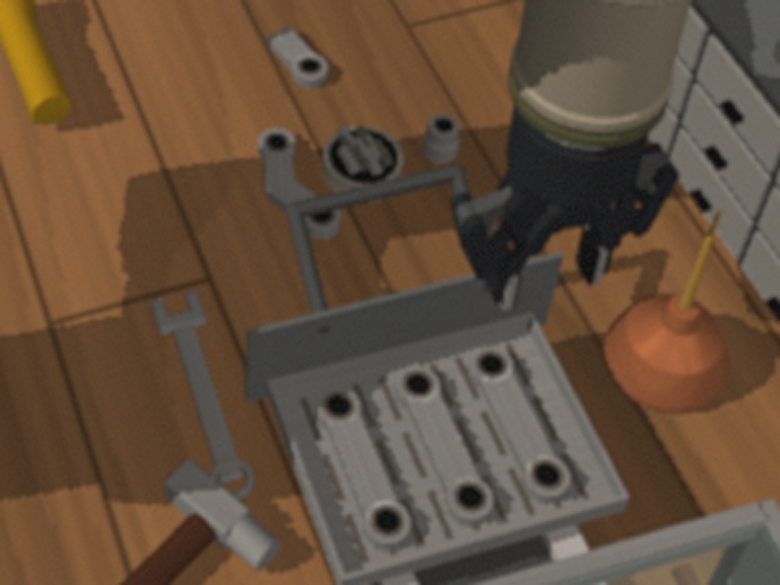

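```bash
python3 - <<'E'
from h import *
aim((508.5,-30,225),178.3)
E
```

```text
alt turn -1.576 j6 -21.5
shift [0.1497, -0.0508, -0.0212, 1.566] tcp [ 554.6 -181.4  205.3] rot [1.7856e+02 6.0000e-02 8.8030e+01] t 26.85
```

```bash
python3 -m jog '[[0.15,-0.051,-0.021,1.566,0.6],[0.15,-0.051,-0.021,1.566,0.6],[0.15,-0.051,-0.021,1.566,0.6],[0.15,-0.051,-0.021,1.566,0.6],[0.15,-0.051,-0.021,1.566,0.6],[0.15,-0.051,-0.021,1.566,0.6],[0.15,-0.051,-0.021,1.566,0.6],[0.15,-0.051,-0.021,1.566,0.6],[0.15,-0.051,-0.021,1.566,0.6],[0.15,-0.051,-0.021,1.566,0.6],[0.15,-0.051,-0.021,1.566,0.6],[0.15,-0.051,-0.021,1.566,0.6],[0.15,-0.051,-0.021,1.566,0.6]]'; python3 - <<'E'
from h import *
aim((508.5,-30,128),178.3)
q=crop("side",240,540,230,455,2.6,"k1.png")
E
```

```text
time: 28.15
tool_pos: [507.6, -29.6, 223.5]
tcp_rot: [179.9, -1.3, -1.5]
ft_force: [0.3, 0.6, -0.5]
finger_gap: 51.1
alt turn -3.139 j6 82.3
shift [-0.0013, 0.0002, 0.0955, 0.003] tcp [507.6 -29.6 223.5] rot [179.95  -1.3   -1.54] t 28.15
```

View pics/k1.png

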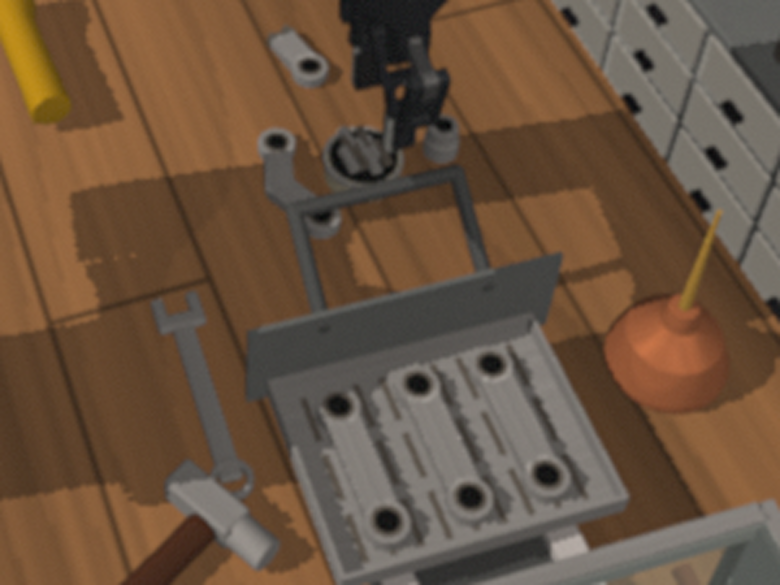

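```bash
python3 -m jog '[[-0.001,0,0.04,0,0.6],[-0.001,0,0.08,0,0.6],[-0.001,0,0.096,0,0.6],[-0.001,0,0.096,0,0.6],[-0.001,0,0.096,0,0],[-0.001,0,0.096,0,0],[-0.001,0,0.096,0,0],[-0.001,0,0.096,0,0],[-0.001,0,0.096,0,0],[-0.001,0,0.096,0,0],[-0.001,0,0.096,0,0]]' 60; python3 -m jog '[[0,0.006,0,0,0],[0,0.015,0,0,0],[0,0.027,0,0,0],[0,0.042,0,0,0],[0,0.057,0,0,0],[0,0.072,0,0,0],[0,0.087,0,0,0],[0,0.102,0,0,0],[0,0.117,0,0,0],[0,0.132,0,0,0],[0,0.147,0,0,0],[0,0.162,0,0,0],[0,0.177,0,0,0],[0,0.19,0,0,0],[0,0.2,0,0,0],[0,0.208,0,0,0],[0,0.214,0,0,0],[0,0.218,0,0,0],[0,0.218,0,0,0]]'
```

```text
time: 29.3
tool_pos: [510.4, -30.1, 129.9]
tcp_rot: [179.9, -1.5, -1.5]
ft_force: [-1.1, 0.3, 6.4]
finger_gap: 9.5
time: 31.2
tool_pos: [501.8, -249.7, 130.0]
tcp_rot: [179.9, -1.3, -1.6]
ft_force: [-13.4, 0.3, 5.2]
finger_gap: 9.7
```

```bash
python3 -m jog '[[-0.001,0.003,0,0,0],[-0.001,0.006,0,0,0],[-0.001,0.006,0,0,0]]'| grep -E "pos|force"; for i in 1 2 3; do python3 -m jog '[[0,0.0015,0,0,0],[0,0.0015,0,0,0]]' | grep -E "pos|force"; done
```

```text
tool_pos: [501.2, -258.0, 130.1]
ft_force: [6.0, -4.8, -7.2]
tool_pos: [501.2, -260.7, 130.1]
ft_force: [3.4, 0.4, -4.0]
tool_pos: [501.1, -262.0, 130.0]
ft_force: [2.4, 3.2, -2.3]
tool_pos: [501.1, -263.0, 130.0]
ft_force: [1.7, 4.2, -2.1]
```

```bash
python3 -m jog '[[0,-0.0015,0,0,0],[0,-0.0015,0,0,0.1],[0,-0.0015,0,0,0.2],[0,-0.0015,0,0,0.4],[0,-0.0015,0,0,0.5],[0,-0.0015,-0.02,0,0.6],[0,-0.0015,-0.05,0,0.6],[0,-0.0015,-0.09,0,0.6],[0,-0.0015,-0.1,0,0.6],[0,-0.0015,-0.1,0,0.6],[0,-0.0015,-0.1,0,0.6]]'; python3 - <<'E'
from h import *
s=crop("top",360,580,140,290,3.6,"l1.png")
q=crop("side",300,540,280,460,3,"l2.png")
aim((505,98,220),95)
aim((505,98,220),0)
E
```

```text
time: 33.2
tool_pos: [498.3, -261.2, 229.1]
tcp_rot: [179.9, -1.4, -1.7]
ft_force: [0.2, -0.3, -0.7]
finger_gap: 51.6
alt turn -1.689 j6 58.4
shift [-0.0038, -0.3588, 0.0077, 1.453] tcp [ 497.7 -260.8  227.8] rot [180.    -1.29  -1.74] t 33.3
alt turn 3.112 j6 58.4
shift [-0.0038, -0.3588, 0.0077, -0.03] tcp [ 497.7 -260.8  227.8] rot [180.    -1.29  -1.74] t 33.3
```

View pics/l2.png

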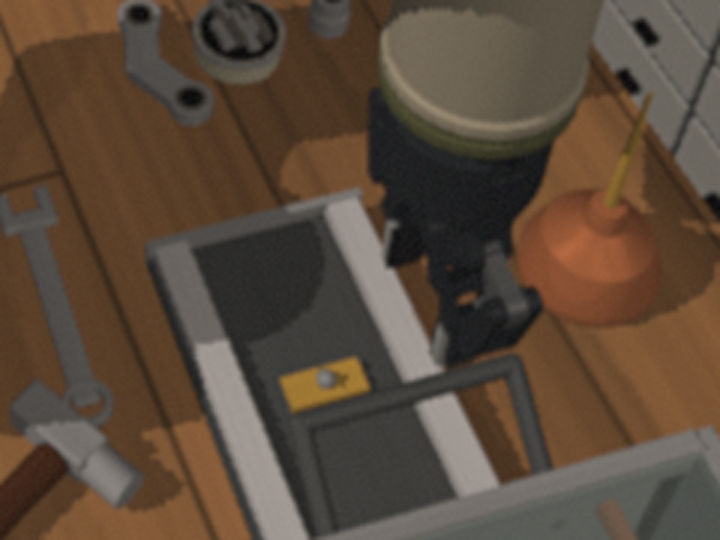

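View pics/l1.png

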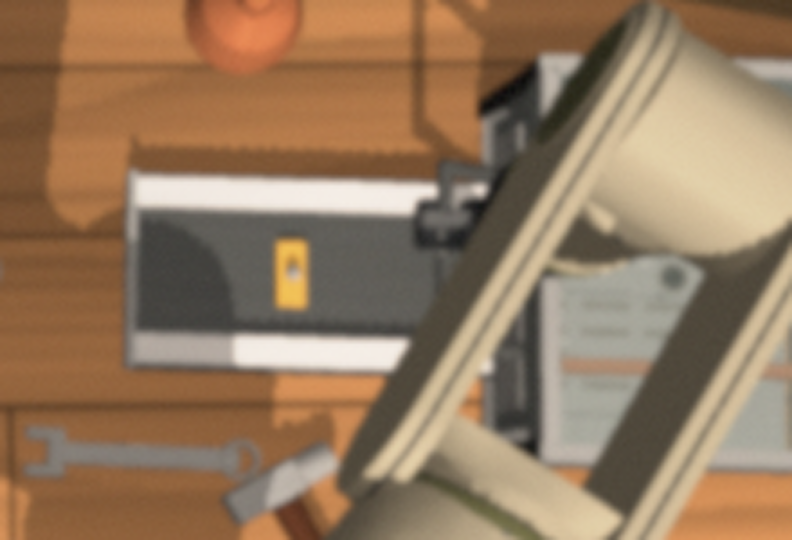

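```bash
python3 - <<'E'
from h import *
s=snap("top")
print(ray(s,150+684/3.6,140+200/3.6,31))
aim((489,98.2,215),94.7)
aim((489,98.2,75),94.7)
E
```

```text
[560.85953437  95.17542531  31.        ]
alt turn -1.684 j6 58.4
shift [-0.0199, -0.3585, 0.0124, 1.458] tcp [ 497.7 -260.7  227.8] rot [-180.     -1.28   -1.74] t 33.35
alt turn -1.684 j6 58.4
shift [-0.023, -0.3585, 0.1524, 1.458] tcp [ 497.7 -260.7  227.8] rot [-180.     -1.28   -1.74] t 33.35
```

```bash
python3 -m jog '[[-0.02,-0.24,0.012,-1.684,0.52],[-0.02,-0.24,0.012,-1.684,0.52],[-0.02,-0.24,0.012,-1.684,0.52],[-0.02,-0.24,0.012,-1.684,0.52],[-0.02,-0.24,0.012,-1.684,0.52],[-0.02,-0.24,0.012,-1.684,0.52],[-0.02,-0.24,0.012,-1.684,0.52],[-0.02,-0.24,0.012,-1.684,0.52],[-0.02,-0.24,0.012,-1.684,0.52],[-0.02,-0.24,0.012,-1.684,0.52],[-0.02,-0.24,0.012,-1.684,0.52],[-0.02,-0.24,0.012,-1.684,0.52],[-0.02,-0.24,0.012,-1.684,0.52],[-0.02,-0.24,0.012,-1.684,0.52]]'; python3 - <<'E'
from h import *
s=crop("top",300,380,170,245,10,"m1.png")
q=crop("side",310,410,270,345,8,"m2.png")
np.savez("cam.npz",**{n+k:np.array(x[k]) for n,x in(("s",s),("q",q)) for k in("K","R","t")})
E
```

```text
time: 34.75
tool_pos: [484.8, -20.2, 214.4]
tcp_rot: [178.8, 0.1, 94.7]
ft_force: [0.1, -1.0, 0.4]
finger_gap: 44.7
```

View pics/m1.png

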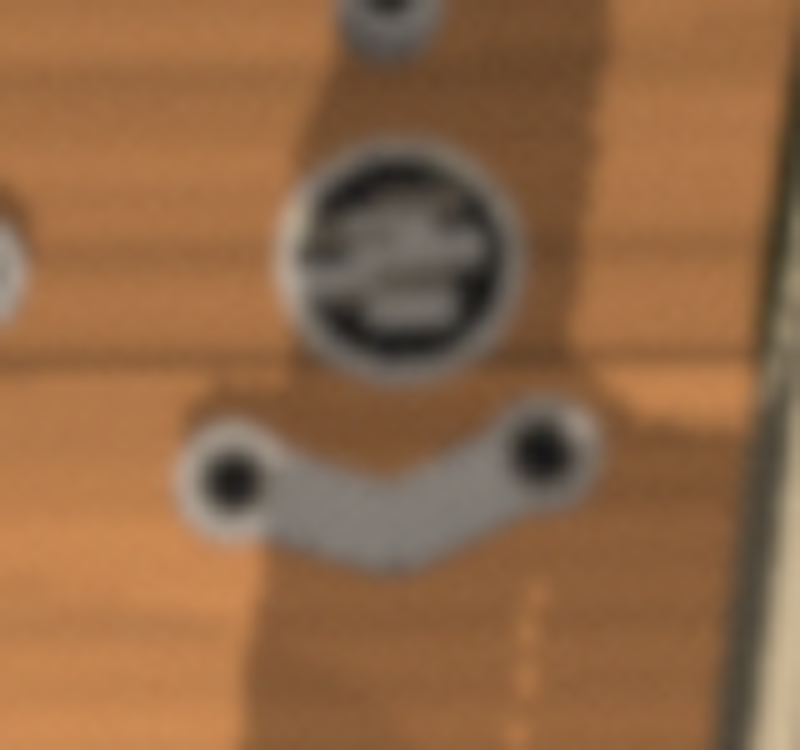

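View pics/m2.png

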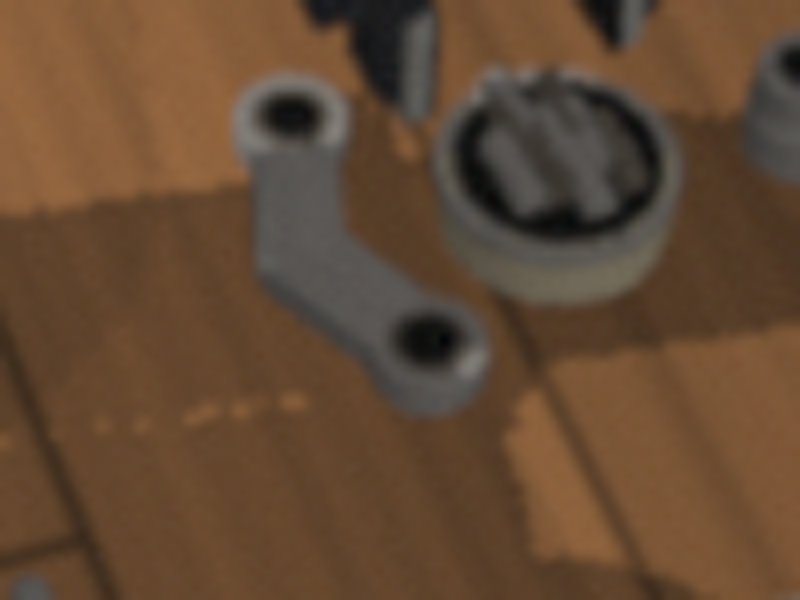

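```bash
python3 - <<'E'
from h import *
d=np.load("cam.npz"); s={k:d["s"+k] for k in"KRt"}; q={k:d["q"+k] for k in"KRt"}
T=lambda u,v,z:ray(s,300+u/10,170+v/10,z).round(1)
S=lambda u,v,z:ray(q,310+u/8,270+v/8,z).round(1)
print("eyes T",T(232,480,12),T(543,450,12)," S",S(290,116,12),S(430,340,12))
print("inner T",T(392,485,12),"S",S(340,228,12)," outer T",T(393,572,12),"S",S(260,268,12))
print("tin near T",T(397,380,31)," centre T",T(399,260,31)," S",S(559,155,31))
aim((488,98,75),94.8)
E
```

```text
eyes T [502.  141.5  12. ] [509.4  55.9  12. ]  S [499.8 142.6  12. ] [507.6  57.6  12. ]
inner T [500.2  97.6  12. ] S [498.7 101.   12. ]  outer T [476.1  97.6  12. ] S [473.4  94.9  12. ]
tin near T [526.7  96.5  31. ]  centre T [559.6  95.5  31. ]  S [557.2  91.3  31. ]
alt turn 3.14 j6 -13.3
shift [0.1179, 0.0096, 0.1398, -0.002] tcp [485.  -20.2 214.8] rot [1.7878e+02 1.3000e-01 9.4680e+01] t 34.85
```

```bash
python3 - <<'E'
from h import *
aim((485.5,98,60),94.8)
E
python3 -m jog '[[0.118,0.0121,0,0,0.52],[0.118,0.0121,0,0,0.52],[0.118,0.0121,0,0,0.52],[0.118,0.0121,0.02,0,0.52],[0.118,0.0121,0.06,0,0.52],[0.118,0.0121,0.11,0,0.52],[0.118,0.0121,0.14,0,0.52],[0.118,0.0121,0.154,0,0.52],[0.118,0.0121,0.154,0,0.52],[0.118,0.0121,0.154,0,0.52],[0.118,0.0121,0.154,0,0.52]]'; python3 - <<'E'
from h import *
q=crop("side",310,410,270,345,8,"m3.png")
aim((485.5,98,4),94.8)
E
```

```text
alt turn 3.14 j6 -13.3
shift [0.1181, 0.0068, 0.1548, -0.002] tcp [485.  -20.2 214.8] rot [1.7878e+02 1.3000e-01 9.4680e+01] t 34.85
time: 35.95
tool_pos: [492.8, 98.5, 63.4]
tcp_rot: [178.5, 0.1, 94.7]
ft_force: [0.4, 0.0, 0.3]
finger_gap: 44.2
alt turn 3.14 j6 0.9
shift [0.0002, -0.0087, 0.0591, -0.002] tcp [492.7  98.5  63.3] rot [1.7854e+02 1.2000e-01 9.4670e+01] t 36.0
```

View pics/m3.png

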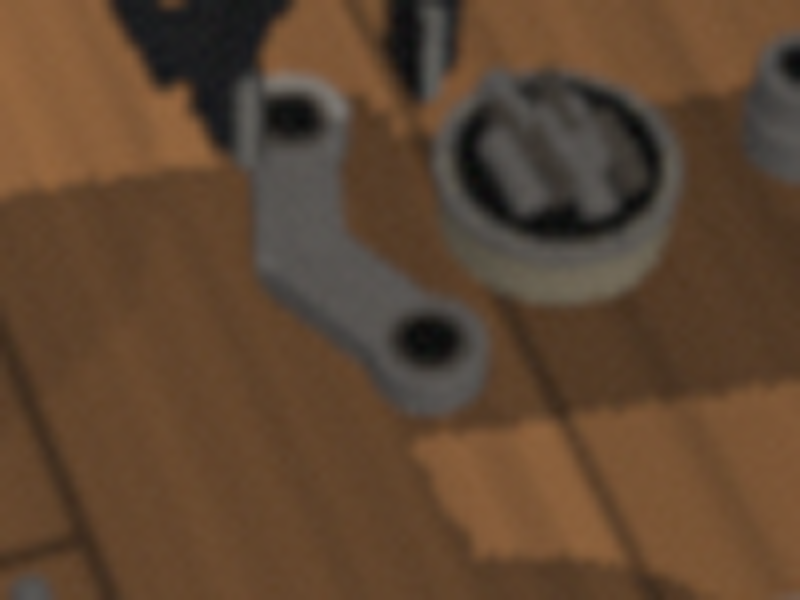

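```bash
python3 -m jog '[[0,-0.0087,0,0,0.52],[0,-0.0087,0.01,0,0.52],[0,-0.0087,0.02,0,0.52],[0,-0.0087,0.025,0,0.52],[0,-0.0087,0.025,0,0.52],[0,-0.0087,0.025,0,0.52]]'; python3 - <<'E'
from h import *
q=crop("side",310,410,270,345,8,"m4.png")
s=crop("top",300,380,170,245,8,"m5.png")
aim((485.5,98,4),94.8)
E
```

```text
time: 36.6
tool_pos: [484.3, 97.7, 37.6]
tcp_rot: [178.6, 0.1, 94.7]
ft_force: [-0.2, 0.5, 0.4]
finger_gap: 44.4
alt turn 3.14 j6 1.0
shift [0.0003, -0.0002, 0.0342, -0.002] tcp [484.9  97.8  38.2] rot [1.7853e+02 1.2000e-01 9.4670e+01] t 36.7
```

View pics/m4.png

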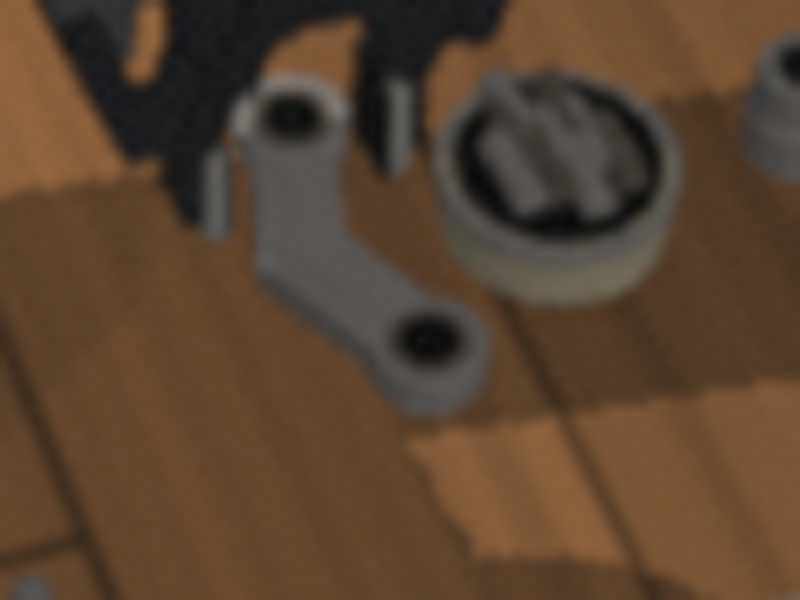

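```bash
python3 - <<'E'
from h import *
q=snap("side")
for X in((507.5,98,12),(507.5,109,12),(507.5,87,12),(522,87,12),(463.5,98,12)):
    u,v=proj(q,X); print(X,(u-310)*8,(v-270)*8)
E
```

```text
(507.5, 98, 12) 374.39580359224055 227.91500922909563
(507.5, 109, 12) 359.7857695887983 198.1603086697387
(507.5, 87, 12) 389.17057316905584 258.0052091894827
(522, 87, 12) 439.3693955607673 244.49032336492064
(463.5, 98, 12) 221.32059521657902 268.874906696371
```

```bash
python3 -m jog '[[0.0015,0,0.01,0,0.52],[0.0015,0,0.02,0,0.52],[0.0015,0,0.026,0,0.52],[0.0015,0,0.031,0,0.52],[0.0015,0,0.034,0,0.52],[0.0015,0,0.034,0,0.52]]'; python3 - <<'E'
from h import *
q=crop("side",310,410,270,345,8,"m6.png")
E
```

```text
time: 37.35
tool_pos: [485.3, 99.2, 3.7]
tcp_rot: [178.6, 0.1, 94.7]
ft_force: [0.4, -0.4, 0.3]
finger_gap: 45.0
```

View pics/m6.png

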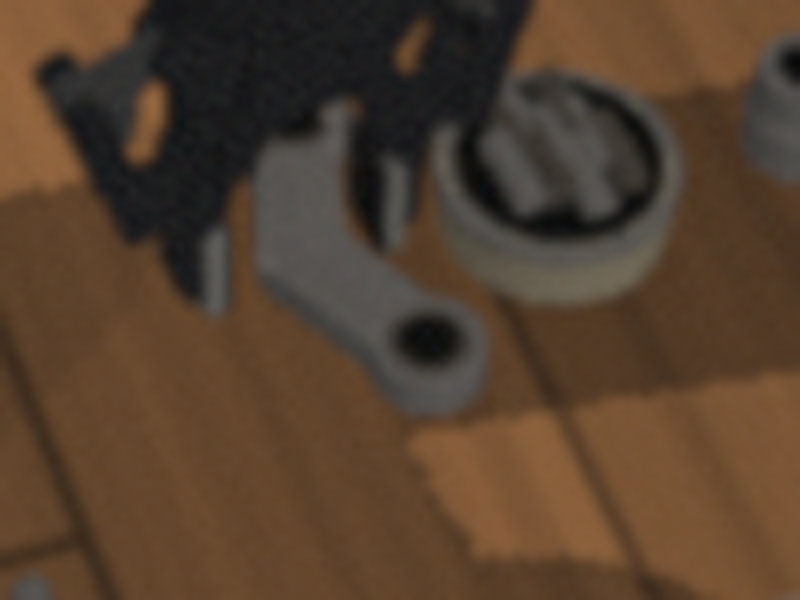

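```bash
python3 -m jog '[[0,0,0.001,0,0],[0,0,0.001,0,0],[0,0,0.001,0,0],[0,0,0.001,0,0],[0,0,0.001,0,0],[0,0,0.001,0,0],[0,0,0.001,0,0],[0,0,-0.01,0,0],[0,0,-0.05,0,0],[0,0,-0.1,0,0],[0,0,-0.15,0,0],[0,0,-0.2,0,0],[0,0,-0.24,0,0],[0,0,-0.24,0,0],[0,0,-0.24,0,0],[0,0,-0.24,0,0]]' 100; python3 - <<'E'
from h import *
q=crop("side",240,440,110,310,3,"n1.png")
s=crop("top",140,370,140,290,3.4,"n2.png")
E
```

```text
time: 39.0
tool_pos: [478.2, 99.1, 242.1]
tcp_rot: [178.7, 0.1, 94.7]
ft_force: [-0.0, -0.8, -3.6]
finger_gap: 22.7
```

View pics/n1.png

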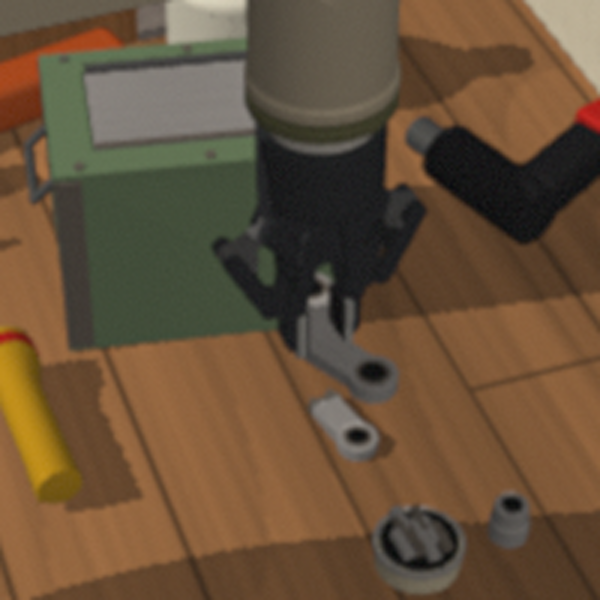

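View pics/n2.png

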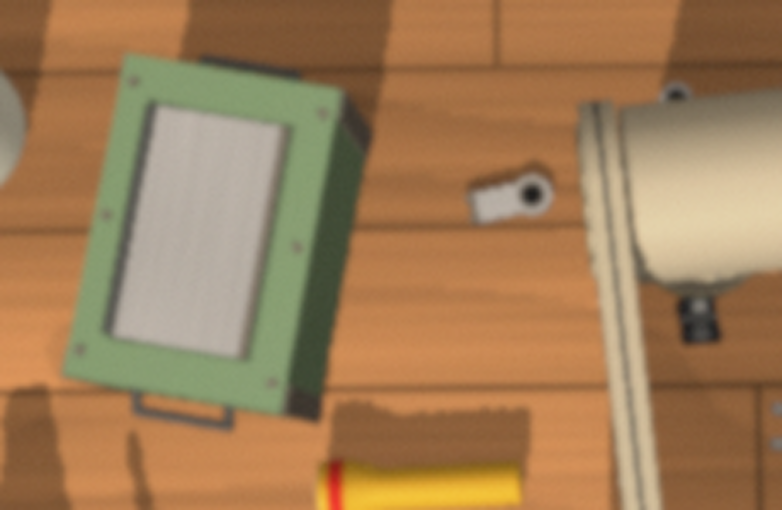

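```bash
python3 - <<'E'
from h import *
q=snap("side")
for X in (q,):
    e=ray(q,240+375/3,110+373/3,251); b=ray(q,240+322/3,110+345/3,251); print("eye2",e.round(1),"outer bend?",b.round(1))
s=r.sense(); print(s["tool_pos"],s["tcp_rot"])
# hyp
c=np.array([478.2,99.1])
crop("side",290,380,180,250,8.5,"n3.png",q)
E
```

```text
eye2 [496.3  54.7 251. ] outer bend? [474.4  88.3 251. ]
[478.31325473  99.12589134 241.85083257] [1.78767791e+02 1.29296763e-01 9.46665067e+01]
```

View pics/n3.png

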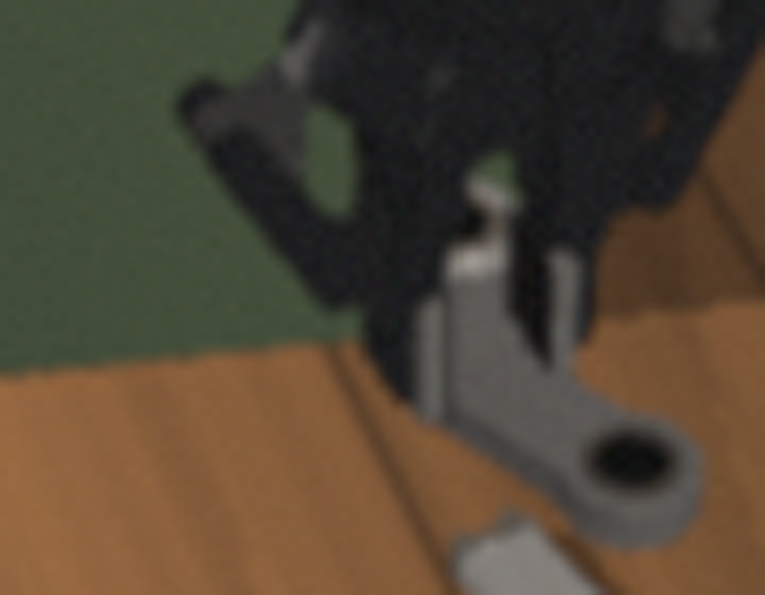

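```bash
python3 - <<'E'
from h import *
s=snap("top");q=snap("side")
T=lambda u,v,z:ray(s,140+u/3.4,140+v/3.4,z)
C=np.array([T(*p,180) for p in((150,102),(290,124),(246,358),(105,333))]);print(C.round(1),C.mean(0).round(1))
B=np.array([T(*p,180) for p in((125,55),(342,90),(285,415),(65,375))]);print(B.round(1),B.mean(0).round(1))
d=lambda a,b:(np.linalg.norm(a-b).round(1),np.degrees(np.arctan2(*(a-b)[1::-1])).round(1))
print(d(C[0],C[3]),d(C[1],C[2]),d(C[0],C[1]),d(C[3],C[2]),d(B[0],B[3]),d(B[1],B[2]),d(B[0],B[1]),d(B[3],B[2]))
print("side",ray(q,240+85/3,110+66/3,180),ray(q,240+95/3,110+148/3,180))
# box side from the first side picture
for u,v in((252,123),(355,122),(362,158),(258,166)): print(ray(q,u,v,180).round(1))
E
```

```text
[[605.5 486.4 180. ]
 [588.1 384.1 180. ]
 [417.3 415.  180. ]
 [436.5 517.  180. ]] [511.8 450.6 180. ]
[[640.6 505.1 180. ]
 [612.8 346.2 180. ]
 [375.9 386.7 180. ]
 [406.4 545.5 180. ]] [508.9 445.9 180. ]
(np.float64(171.7), np.float64(-10.3)) (np.float64(173.5), np.float64(-10.3)) (np.float64(103.8), np.float64(80.3)) (np.float64(103.8), np.float64(79.4)) (np.float64(237.6), np.float64(-9.8)) (np.float64(240.3), np.float64(-9.7)) (np.float64(161.3), np.float64(80.1)) (np.float64(161.7), np.float64(79.1))
side [435.97102769 521.84398596 180.        ] [414.96229463 416.01374373 180.        ]
[408.  571.4 180. ]
[648.3 493.3 180. ]
[611.8 353.8 180. ]
[379.2 402.4 180. ]
```

```bash
python3 - <<'E'
import cv2
im=cv2.imread("pics/side0.png")[110:190,240:375]; cv2.imwrite("pics/o1.png",cv2.resize(im,None,fx=5.9,fy=5.9,interpolation=cv2.INTER_CUBIC))
im=cv2.imread("pics/top0.png")[150:270,155:255]; cv2.imwrite("pics/o2.png",cv2.resize(im,None,fx=5,fy=5,interpolation=cv2.INTER_CUBIC))
E
```

```text
(no output)
```

View pics/o1.png

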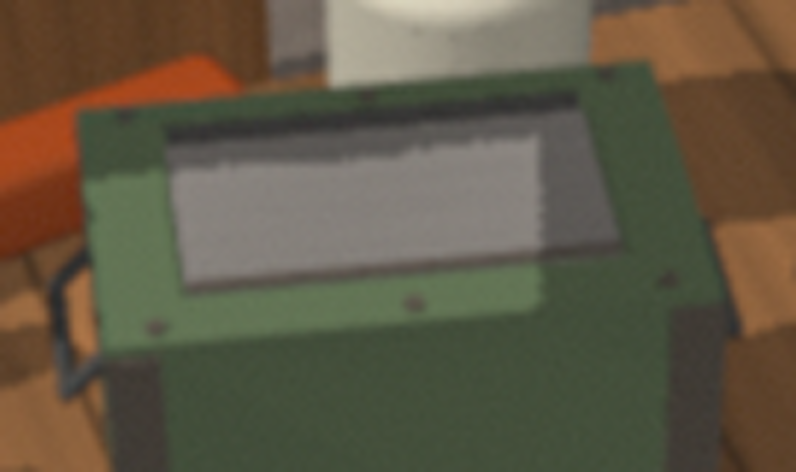

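View pics/o2.png

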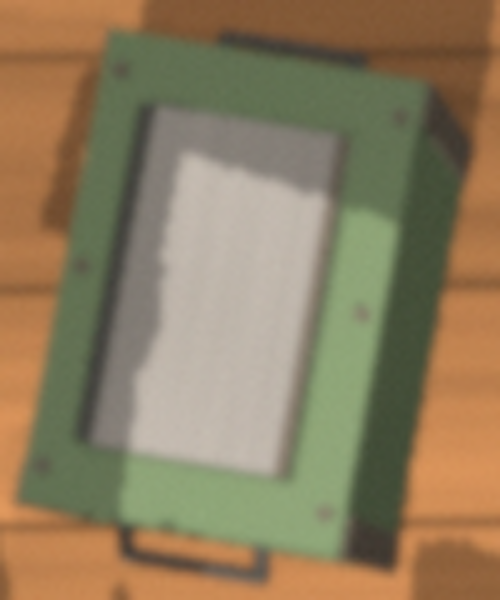

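```bash
python3 - <<'E'
from h import *
aim((511,452,232),170)
E
```

```text
alt turn 1.827 j6 1.1
shift [0.349, 0.0606, 0.0112, -1.315] tcp [478.7  99.2 242.5] rot [1.787e+02 1.200e-01 9.467e+01] t 39.25
```

```bash
python3 -m jog '[[0.349,0.061,0.0,-1.315,0],[0.349,0.061,0.0,-1.315,0],[0.349,0.061,0.0,-1.315,0],[0.349,0.061,0.0,-1.315,0],[0.349,0.061,0.0,-1.315,0],[0.349,0.061,0.0,-1.315,0],[0.349,0.061,0.0,-1.315,0],[0.349,0.061,0.011,-1.315,0],[0.349,0.061,0.011,-1.315,0],[0.349,0.061,0.011,-1.315,0],[0.349,0.061,0.011,-1.315,0],[0.349,0.061,0.011,-1.315,0],[0.349,0.061,0.011,-1.315,0],[0.349,0.061,0.011,-1.315,0]]'; python3 - <<'E'
from h import *
q=crop("side",240,380,80,200,5.5,"p1.png")
s=crop("top",140,290,130,280,4,"p2.png")
aim((511,452,138),170)
E
```

```text
time: 40.65
tool_pos: [511.6, 451.7, 232.7]
tcp_rot: [179.8, 1.3, 169.9]
ft_force: [-0.2, 0.2, -2.4]
finger_gap: 23.4
alt turn 3.141 j6 -42.4
shift [0.0027, -0.0003, 0.0945, -0.001] tcp [511.5 451.8 232.5] rot [179.77   1.31 169.96] t 40.75
```

View pics/p1.png

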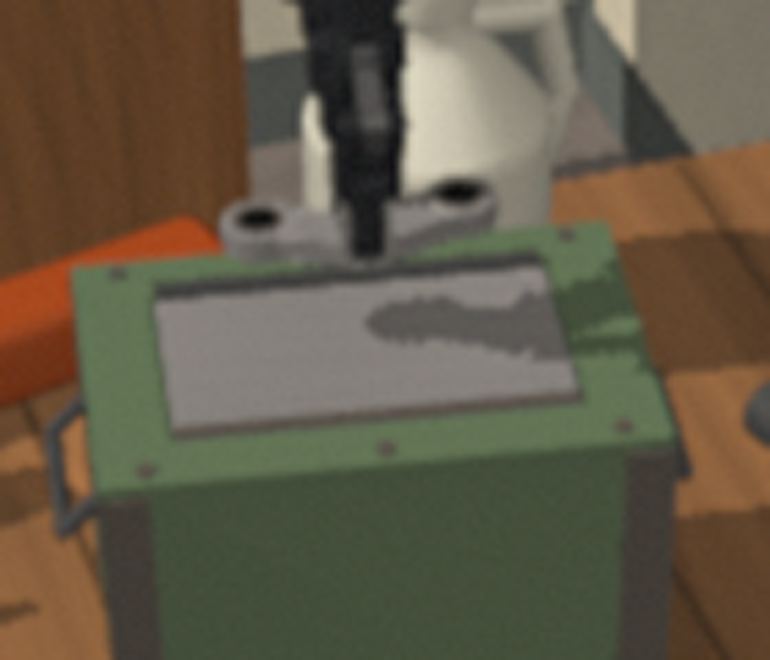

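View pics/p2.png

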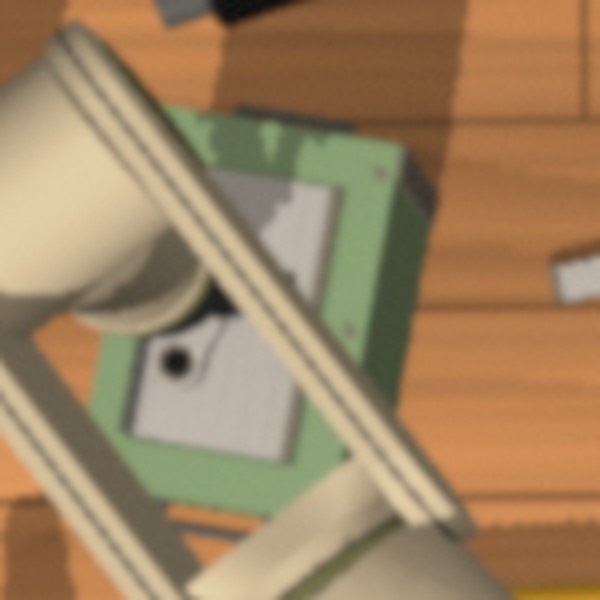

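```bash
python3 - <<'E'
from h import *
q=snap("side");s=snap("top")
a=np.radians(-10); ux=np.array([np.cos(a),np.sin(a)]);uy=np.array([-np.sin(a),np.cos(a)])
for n,e in(("L",ray(q,240+257/5.5,80+217/5.5,241)),("R",ray(q,240+460/5.5,80+190/5.5,241)),("top",ray(s,140+176/4,130+362/4,241))):
    d=e[:2]-np.array([510.5,449]); print(n,e.round(1),"slotx",(d@ux).round(1),"free",(d@uy).round(1))
E
```

```text
L [469.5 470.4 241. ] slotx -44.1 free 14.0
R [556.  461.8 241. ] slotx 42.6 free 20.5
top [472.  471.1 241. ] slotx -41.7 free 15.1
```

```bash
python3 -m jog '[[0.001,0,0.03,0,0],[0.002,0,0.045,0,0],[0.003,0,0.06,0,0],[0.003,0,0.075,0,0],[0.003,0,0.088,0,0],[0.003,0,0.095,0,0],[0.003,0,0.097,0,0],[0.003,0,0.097,0,0]]'; python3 - <<'E'
from h import *
q=crop("side",240,380,80,200,5.5,"p3.png")
E
```

```text
time: 41.65
tool_pos: [511.6, 450.2, 135.5]
tcp_rot: [180.0, 1.4, 169.9]
ft_force: [0.8, -10.3, 2.6]
finger_gap: 23.2
```

View pics/p3.png

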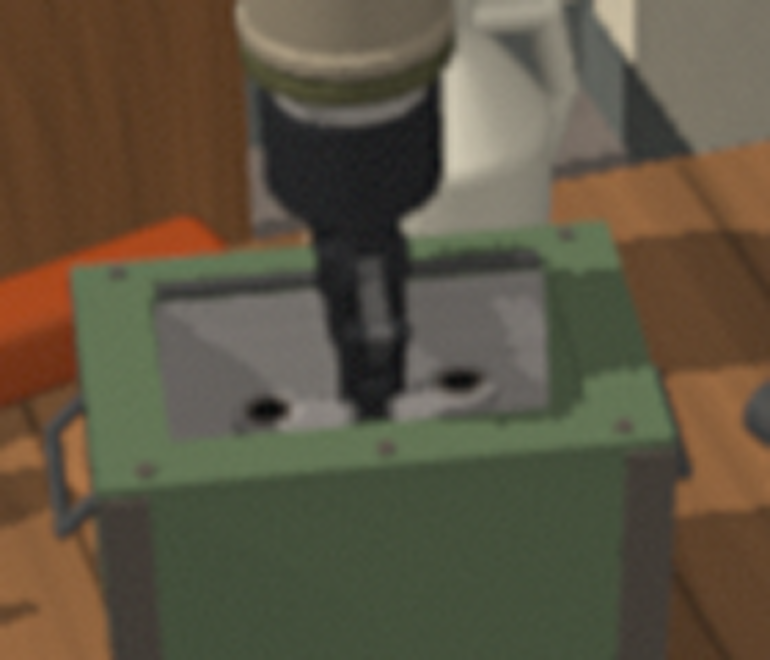

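```bash
python3 -m jog '[[0,0,0,0,0.42],[0,0,0,0,0.42],[0,0,0,0,0.42],[0,0,0,0,0.42],[0,0,0,0,0.42],[0,0,0,0,0.42]]'; python3 - <<'E'
from h import *
q=crop("side",240,380,80,200,5.5,"p4.png")
E
```

```text
time: 42.3
tool_pos: [511.3, 447.5, 134.5]
tcp_rot: [-179.7, 1.3, 169.8]
ft_force: [-1.7, -10.7, 0.8]
finger_gap: 35.9
```

View pics/p4.png

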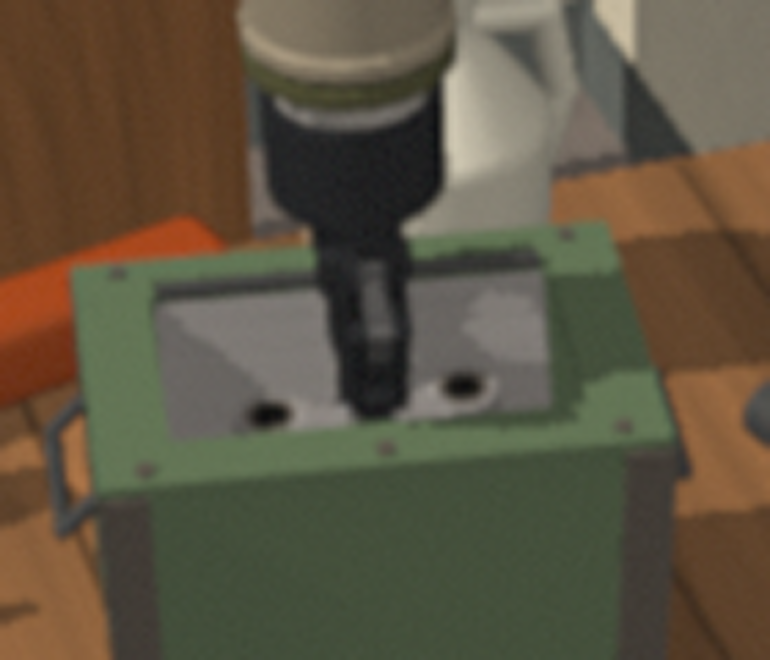

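```bash
python3 -m jog '[[0,0,0,0,0.5],[0,0,0,0,0.6],[0,0,0,0,0.63],[0,0,0,0,0.63],[0,0,0,0,0.63],[0,0,0,0,0.63]]'; python3 - <<'E'
from h import *
q=crop("side",240,380,80,200,5.5,"p5.png")
E
```

```text
time: 42.95
tool_pos: [510.9, 444.5, 133.3]
tcp_rot: [-179.4, 1.2, 169.8]
ft_force: [-1.1, -10.6, 0.1]
finger_gap: 53.6
```

View pics/p5.png

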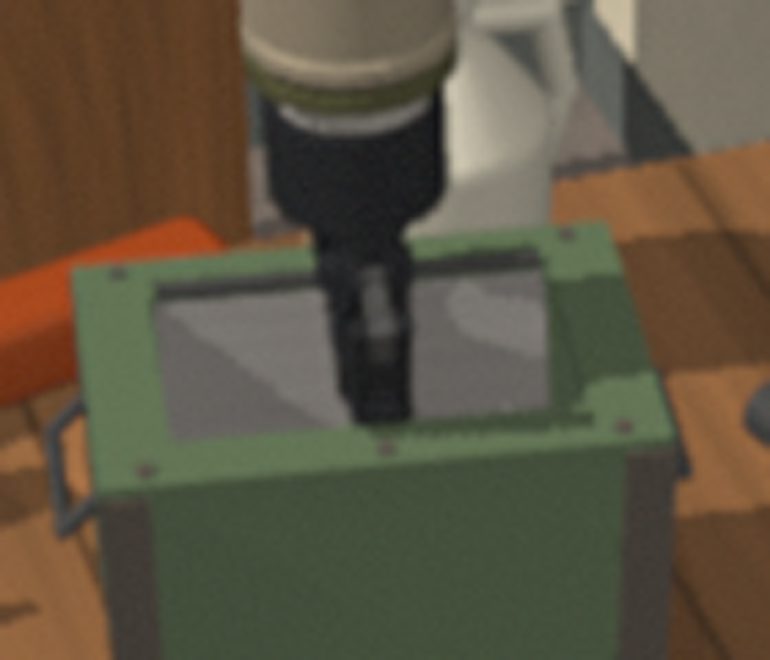

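```bash
python3 -m jog '[[0,0.003,0,0,0.35],[0,0.003,0,0,0.3],[0,0.003,0,0,0.3],[0,0.003,-0.02,0,0.3],[0,0.003,-0.05,0,0.3],[0,0.003,-0.09,0,0.3],[0,0.003,-0.1,0,0.3],[0,0.003,-0.1,0,0.3],[0,0.003,-0.1,0,0.3]]'; python3 - <<'E'
from h import *
q=crop("side",240,380,80,200,5.5,"p6.png")
aim((556,238,220),103)
E
```

```text
time: 43.9
tool_pos: [509.3, 448.8, 232.3]
tcp_rot: [-179.3, 1.2, 169.8]
ft_force: [0.4, -0.8, -0.2]
finger_gap: 25.6
alt turn -1.977 j6 -42.0
shift [-0.0835, -0.1985, 0.0153, 1.165] tcp [508.9 448.4 231.1] rot [-179.26    1.11  169.78] t 43.95
```

View pics/p6.png

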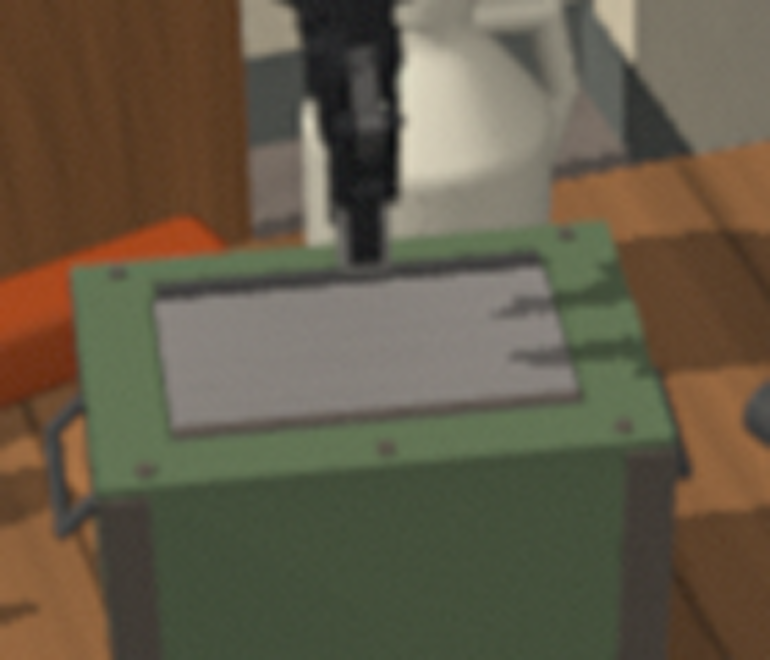

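```bash
python3 -m jog '[[-0.0835,-0.1985,0.0,1.165,0.55],[-0.0835,-0.1985,0.0,1.165,0.55],[-0.0835,-0.1985,0.0,1.165,0.55],[-0.0835,-0.1985,0.0,1.165,0.55],[-0.0835,-0.1985,0.0,1.165,0.55],[-0.0835,-0.1985,0.0,1.165,0.55],[-0.0835,-0.1985,0.04,1.165,0.55],[-0.0835,-0.1985,0.08,1.165,0.55],[-0.0835,-0.1985,0.12,1.165,0.55],[-0.0835,-0.1985,0.15,1.165,0.55],[-0.0835,-0.1985,0.15,1.165,0.55],[-0.0835,-0.1985,0.15,1.165,0.55],[-0.0835,-0.1985,0.15,1.165,0.55]]'; python3 - <<'E'
from h import *
q=crop("side",300,420,200,290,6.6,"q1.png")
s=crop("top",240,340,160,235,8,"q2.png")
aim((554.5,243.3,4),103)
E
```

```text
time: 45.25
tool_pos: [559.4, 236.3, 87.3]
tcp_rot: [179.1, 1.1, 103.0]
ft_force: [0.8, -0.1, 0.8]
finger_gap: 47.2
alt turn 0.0 j6 6.1
shift [0.0095, -0.0051, 0.0837, 0.0] tcp [559.8 236.5  87.9] rot [179.05   1.09 103.01] t 45.35
```

View pics/q1.png

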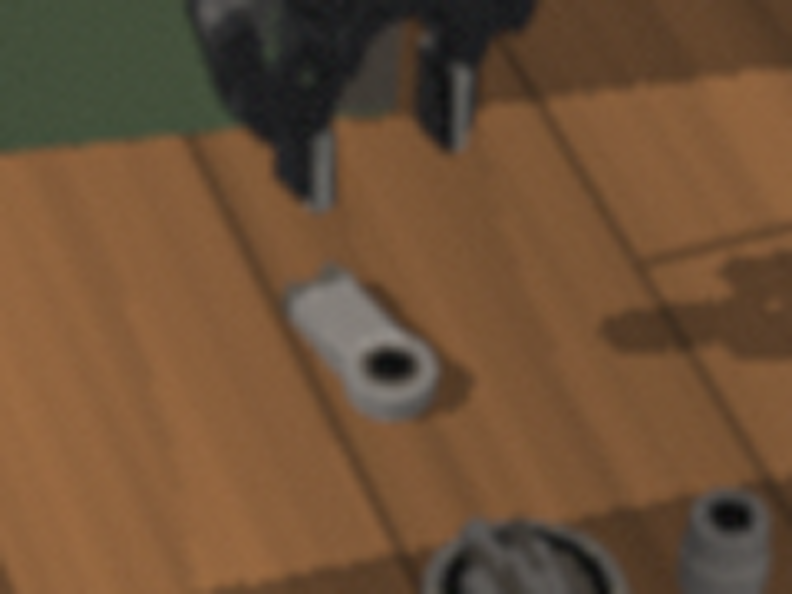

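View pics/q2.png

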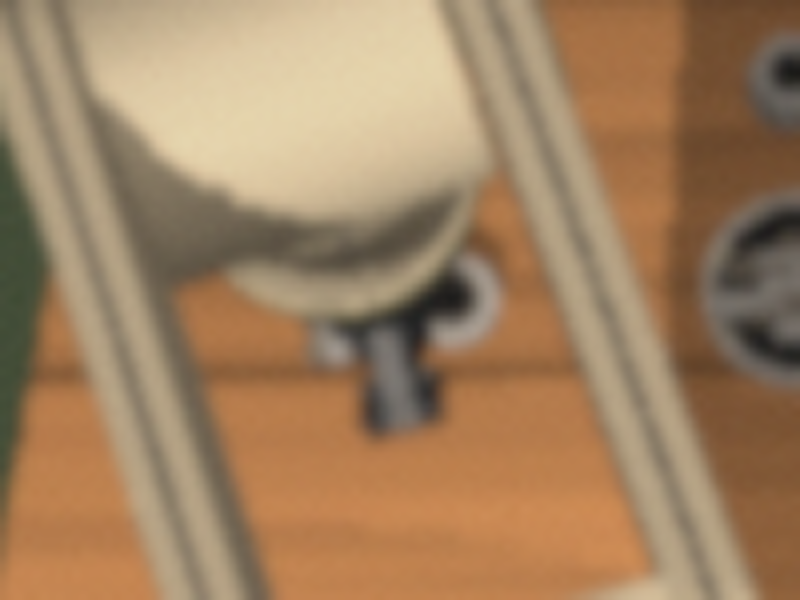

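```bash
python3 - <<'E'
from h import *
q=snap("side"); print(ray(q,358.8,255.2,12).round(1),ray(q,348.2,243.2,12).round(1)); pair(q,(358.8,255.2),(348.2,243.2))
aim((554,243,4),103)
E
```

```text
[558.4 216.8  12. ] [548.9 261.2  12. ]
mid [553.7 239.   12. ] len 45.4 ang 102.1
alt turn 0.0 j6 6.1
shift [0.0093, -0.0054, 0.0835, 0.0] tcp [559.7 236.4  87.7] rot [179.07   1.09 103.01] t 45.4
```

```bash
python3 -m jog '[[0.007,-0.006,0.03,0,0.55],[0.007,-0.006,0.06,0,0.55],[0.007,-0.006,0.078,0,0.55],[0.007,-0.006,0.0835,0,0.55],[0.007,-0.006,0.0835,0,0.55],[0.007,-0.006,0.0835,0,0],[0.007,-0.006,0.0835,0,0],[0.007,-0.006,0.0835,0,0],[0.007,-0.006,0.0835,0,0],[0.007,-0.006,0.0835,0,0],[0.007,-0.006,0.0835,0,0],[0.007,-0.006,0.07,0,0],[0.007,-0.006,0.02,0,0],[0.007,-0.006,-0.03,0,0],[0.007,-0.006,-0.08,0,0],[0.007,-0.006,-0.13,0,0],[0.007,-0.006,-0.15,0,0],[0.007,-0.006,-0.15,0,0],[0.007,-0.006,-0.15,0,0]]' 100; python3 - <<'E'
from h import *
q=crop("side",260,420,130,250,5,"q3.png")
aim((511,446,232),170)
E
```

```text
time: 47.3
tool_pos: [549.2, 244.1, 238.1]
tcp_rot: [179.0, 1.1, 103.0]
ft_force: [0.2, -1.0, -2.4]
finger_gap: 20.2
alt turn 1.973 j6 6.8
shift [0.2055, 0.009, 0.0004, -1.169] tcp [548.5 243.8 236.2] rot [179.17   1.11 103.02] t 47.35
```

View pics/q3.png

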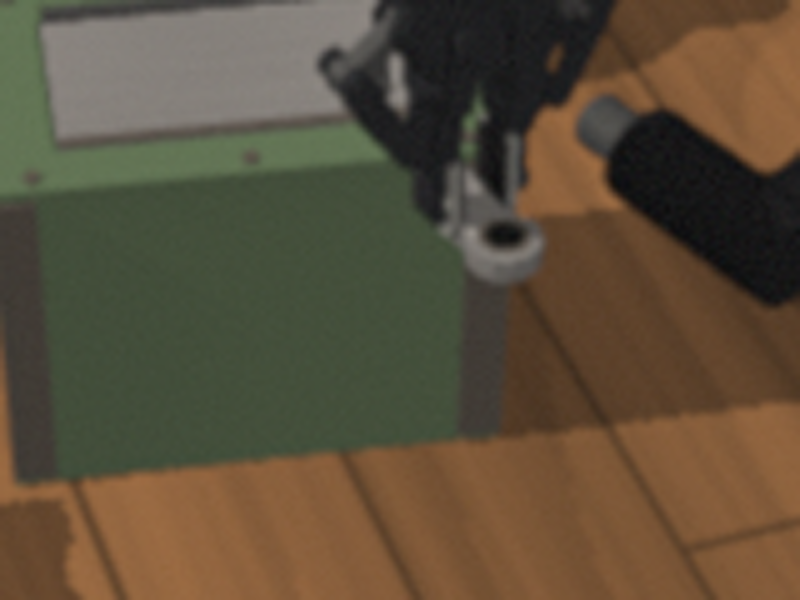

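```bash
python3 -m jog '[[0.2055,0.009,0,-1.169,0],[0.2055,0.009,0,-1.169,0],[0.2055,0.009,0,-1.169,0],[0.2055,0.009,0,-1.169,0],[0.2055,0.009,0,-1.169,0],[0.2055,0.009,0,-1.169,0],[0.2055,0.009,0,-1.169,0],[0.2055,0.009,0,-1.169,0],[0.2055,0.009,0,-1.169,0],[0.2055,0.009,0,-1.169,0],[0.2055,0.009,0,-1.169,0]]'; python3 - <<'E'
from h import *
q=crop("side",240,380,80,200,5.5,"r1.png")
aim((510,446,137),170)
E
```

```text
time: 48.45
tool_pos: [510.7, 445.7, 231.3]
tcp_rot: [-179.2, 1.1, 169.8]
ft_force: [0.5, 0.7, -1.5]
finger_gap: 20.2
alt turn 3.14 j6 -42.3
shift [0.0027, 0.0013, 0.0946, -0.002] tcp [510.8 445.8 231.6] rot [-179.26    1.16  169.88] t 48.5
```

View pics/r1.png

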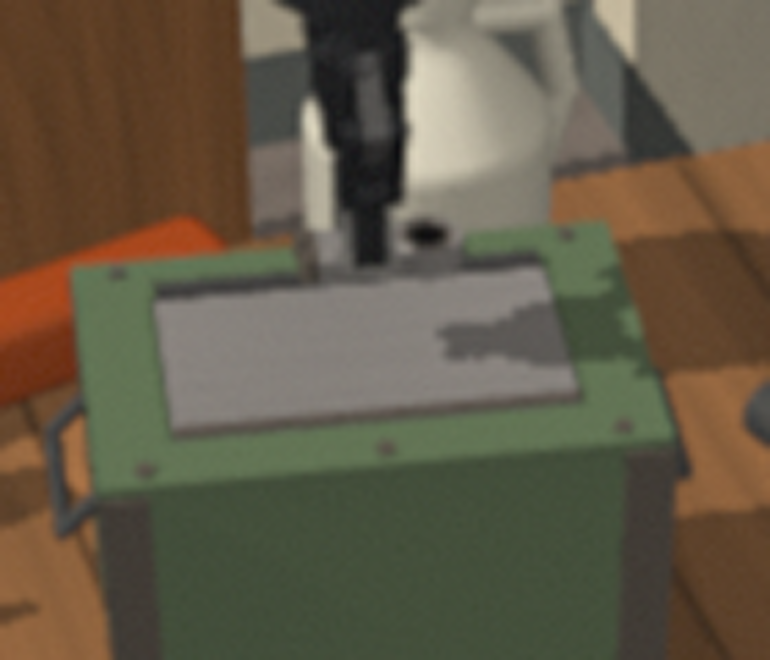

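```bash
python3 -m jog '[[0.001,0.001,0.03,0,0],[0.002,0.001,0.045,0,0],[0.003,0.001,0.06,0,0],[0.003,0.001,0.075,0,0],[0.003,0.001,0.088,0,0],[0.003,0.001,0.095,0,0],[0.003,0.001,0.096,0,0],[0.003,0.001,0.096,0,0],[0.003,0.003,0.096,0,0.3],[0.003,0.003,0.096,0,0.5],[0.003,0.003,0.096,0,0.55],[0.003,0.003,0.096,0,0.55],[0.003,0.003,0.096,0,0.55],[0.003,0.003,0.096,0,0.55]]'; python3 - <<'E'
from h import *
q=crop("side",240,380,80,200,5.5,"r2.png")
E
```

```text
time: 49.9
tool_pos: [509.1, 443.6, 133.6]
tcp_rot: [-178.8, 1.0, 169.8]
ft_force: [-2.2, -15.6, 0.1]
finger_gap: 46.9
```

View pics/r2.png

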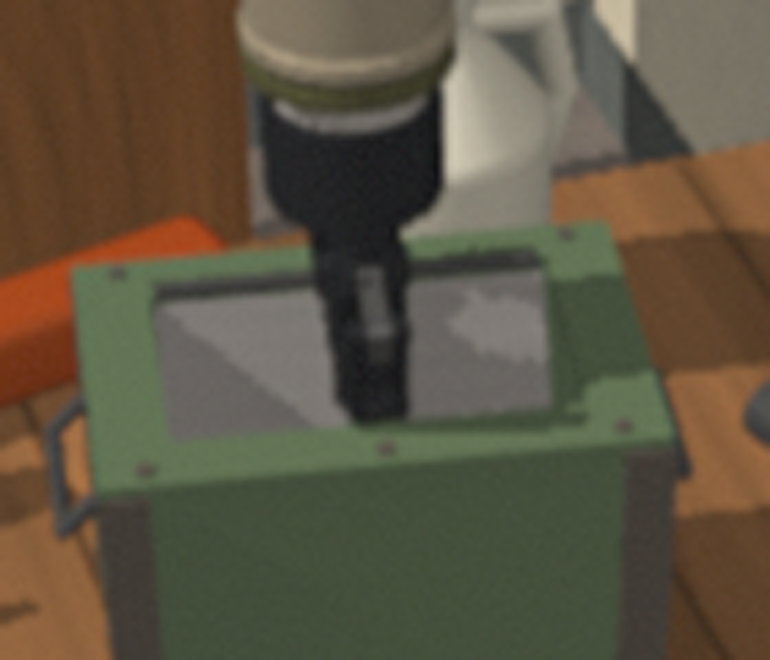

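```bash
python3 -m jog '[[0,0.002,0,0,0.6],[0,0.002,0,0,0.6],[0,0.002,0,0,0.55],[0,0.003,-0.02,0,0.5],[0,0.003,-0.05,0,0.5],[0,0.003,-0.09,0,0.5],[0,0.003,-0.12,0,0.5],[0,0.003,-0.12,0,0.5]]'; python3 - <<'E'
from h import *
q=crop("side",240,380,80,200,5.5,"r3.png")
aim((420,180,260))
E
```

```text
time: 50.75
tool_pos: [510.0, 451.1, 260.6]
tcp_rot: [-179.2, 1.4, 169.7]
ft_force: [0.9, 0.7, 0.6]
finger_gap: 42.4
shift [0.0396, -0.2821, 0.0012] tcp [509.3 450.5 257.4] rot [-179.06    1.24  169.72] t 50.8
```

View pics/r3.png

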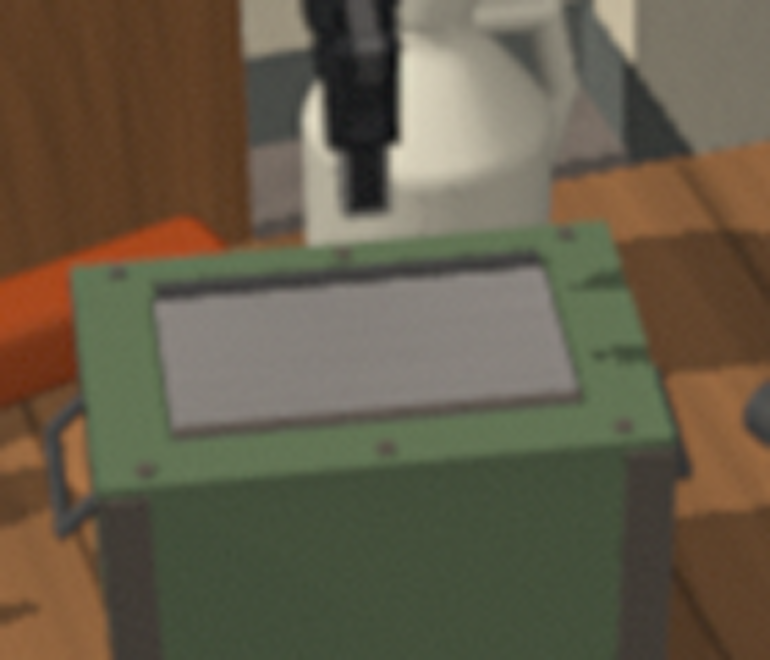

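```bash
python3 -m jog '[[0.04,-0.28,0,0,0.5],[0.04,-0.28,0,0,0.5],[0.04,-0.28,0,0,0.5],[0.04,-0.28,0,0,0.5],[0.04,-0.28,0,0,0.5],[0.04,-0.28,0,0,0.5],[0.04,-0.28,0,0,0.5],[0.04,-0.28,0,0,0.5],[0.04,-0.28,0,0,0.5]]'; python3 - <<'E'
from h import *
q=crop("side",0,640,0,480,1.2,"s1.png")
s=crop("top",0,640,0,480,1.2,"s2.png")
crop("top",380,640,140,290,3,"s3.png",s)
E
```

```text
time: 51.7
tool_pos: [419.8, 182.7, 260.5]
tcp_rot: [-179.1, 1.2, 169.7]
ft_force: [-0.1, 0.4, -1.5]
finger_gap: 42.5
```

View pics/s1.png

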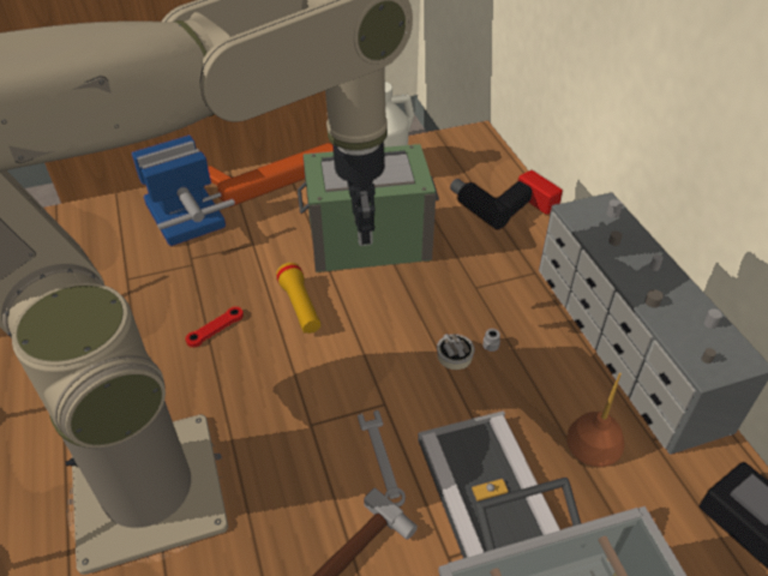

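View pics/s2.png

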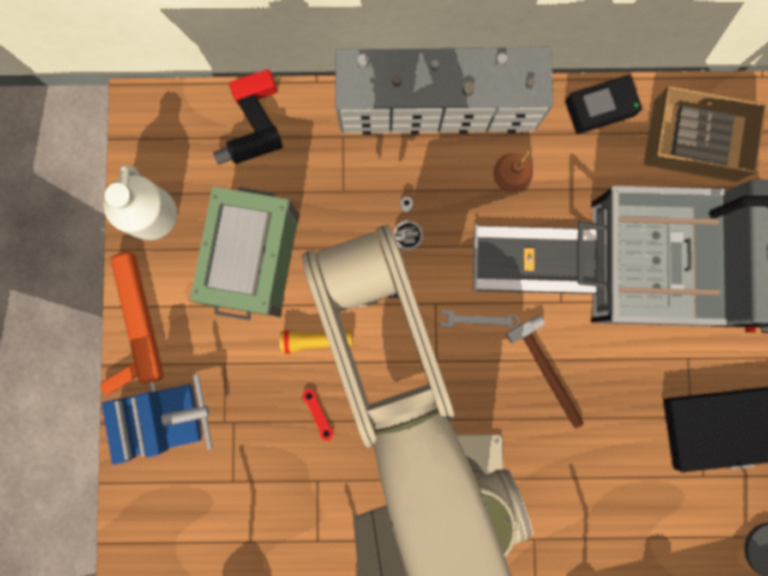

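View pics/s3.png

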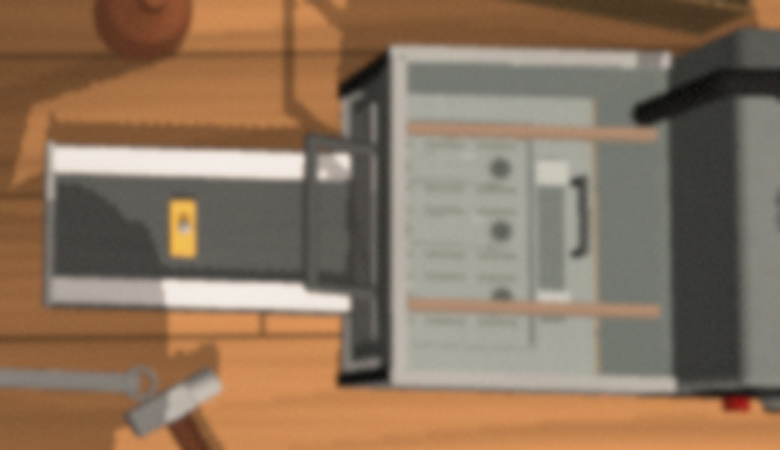

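```bash
python3 - <<'E'
from h import *
q=snap("side");s=snap("top")
print(pair(q,(480/1.2,505/1.2),(570/1.2,482/1.2),145), pair(s,(380+311/3,140+135/3),(380+311/3,140+288/3),145))
E
```

```text
mid [ 502.3 -261.7  145. ] len 129.7 ang -3.5
mid [ 501.  -262.6  145. ] len 129.7 ang 177.9
[ 502.32026442 -261.66072282  145.        ] [ 500.99213954 -262.58921382  145.        ]
```

```bash
python3 - <<'E'
from bench import r
print(r.hand_in()); print(r.sense()["time"])
E
```

```text
the job is handed in; nothing more can be done
None
the job is handed in; nothing more can be done
```

I finished the job and handed it in at about 52 s of the 210 s allowed. No verdict was reported.

**What I did**
1. Pulled the carriage out to the loading stop.
2. Laid the three sound links flat side by side in the tray.
3. Pushed the carriage home.
4. Posted both scrap pieces present, the bent link and the 70 mm stub, through the flap. The bent link stuck against the fingers at first and dropped in once I opened the grip wider.

**Last checks**
- **Carriage:** the wrist force changed sign at both stops, as it would on passing a notch. The cameras put the handle about 232 mm from its loading-stop position, which is within my measuring error of 230 mm.
- **Sound links:** before the push, all three lay flat and apart. In the last top picture, three eyes show in a row through the lid.
- **Scrap:** both pieces are off the bench and the flap looks level. I couldn't see inside the closed box, so I am inferring that they lie there.
- **Bystanders:** the tin, socket, oil can, spanner and torch look unmoved, and the red link was not touched. I compared pictures for this and did not measure each one.

**Disagreements**
- I first judged the flap's hinge to be on the box's near side, but it turned out to be on the far side. This did no harm.
- The gripper built up about 1.5° of tilt during the run, well within tolerance.

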